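# Load the seed-lab counter with a sample of cones

### The job

Seat the empty white bowl fully home on the two pegs of the seed counter, then tip the cones on the balance's tray into the bowl and add every stray cone lying on the bench. Set the empty tray back flat in the middle of the balance pan, and only when that is done and all cones are in the bowl push the counter's lever right over, away from the robot, to start it. Leave the jars, bottle, mug, brush and dish where they are.

Things in the scene. Friction and masses are not known exactly. Their poses are not given: they have to be found in the camera images.
- bowl: the loose white feeder bowl, 0.45 kg, starts empty on the bench to one side of the counter. Origin at the centre of its underside, z up out of its mouth. Under it a square foot 120 x 120 mm, 18 mm high, with two round holes in its underside, 15 mm across and 18 mm deep, 40 mm either side of the origin along the bowl's y (it also fits turned half round)
- bowl_rim (a point): centre of the bowl's mouth, level with the rim, 65 mm above its underside. Rim outer radius 110 mm, flared wall 4 mm thick; inner floor 23 mm above the underside, inner radius there about 83 mm
- bowl_grip (a point): point in the black bar grip that stands in the middle of the bowl's floor (50 mm along the bowl's x, 18 mm along its y, top 77 mm above the bowl's underside); this point is on the bowl's axis, 62 mm above the underside: grasp here from above with the fingers closing along the bowl's y
- seat (a point): on the fixed seed counter: centre of its round steel drive plate (110 mm across), level with the plate's top, 93 mm above the bench; axes are the counter's. Two upright pegs, 12 mm thick, 14 mm high with tapered tips, stand 40 mm either side along its y. The bowl is home with its origin here. Ivory case 220 mm (x) by 280 mm (y), 85 mm high, its centre at x -20, y -30 mm from here
- start (a joint): the counter's start lever: 0 = leaning towards the robot (off), 1.0 rad = right over, away from the robot (on). Light friction, stays where it is left; starts between 0 and 0.25
- start_tip (a point): centre of the black ball, 26 mm across, on the end of the lever, about 168 to 177 mm above the bench; the rod below it is 10 mm thick
- start_pivot (a point): fixed point on the lever's pivot, 107 mm above the bench, 70 mm from the ball; axes are the counter's: the lever swings about its y, towards its +x
- tray: the loose aluminium sample tray, 0.22 kg, 140 mm in x, 100 mm in y. Origin at the centre of its underside. Floor 4 mm thick, side walls to z = 22 mm, its +x end is open (no wall), so that things slide off there at a tilt of about 40 degrees. At its -x end stands an upright grey grip plate. Starts on the balance with one to three cones lying across it
- tray_grip (a point): point in the tray's grip plate, at x = -64 mm, z = 52 mm in the tray's frame. The plate is 12 mm thick along the tray's x, 60 mm wide along its y, its top is at z = 75 mm: grasp from above with the fingers closing along the tray's x
- tray_lip (a point): middle of the floor's edge at the tray's open end: x = 70 mm, z = 4 mm in the tray's frame
- pan (a point): middle of the balance's steel pan, at its top surface, 55 mm above the bench; the pan is 150 x 130 mm, on a fixed white balance 190 x 170 mm
- cone1: a dry seed cone, brown, scaly, 60 mm long, 28 mm wide and 28 mm high, about 30 g, sits flat and rolls little; origin at its centre (14 mm above what it lies on), x axis along its length, tapering to the +x end; if present it starts on the tray
- cone2: a dry seed cone, brown, scaly, 60 mm long, 28 mm wide and 28 mm high, about 30 g, sits flat and rolls little; origin at its centre (14 mm above what it lies on), x axis along its length, tapering to the +x end; if present it starts on the tray
- cone3: a dry seed cone, brown, scaly, 60 mm long, 28 mm wide and 28 mm high, about 30 g, sits flat and rolls little; origin at its centre (14 mm above what it lies on), x axis along its length, tapering to the +x end; if present it starts on the tray
- cone4: a dry seed cone, brown, scaly, 60 mm long, 28 mm wide and 28 mm high, about 30 g, sits flat and rolls little; origin at its centre (14 mm above what it lies on), x axis along its length, tapering to the +x end; if present it starts on the bench
- cone5: a dry seed cone, brown, scaly, 60 mm long, 28 mm wide and 28 mm high, about 30 g, sits flat and rolls little; origin at its centre (14 mm above what it lies on), x axis along its length, tapering to the +x end; if present it starts on the bench
- cone6: a dry seed cone, brown, scaly, 60 mm long, 28 mm wide and 28 mm high, about 30 g, sits flat and rolls little; origin at its centre (14 mm above what it lies on), x axis along its length, tapering to the +x end; if present it starts on the bench
- jar1: bystander, leave alone: a clear jar with a red lid, 68 mm across, 115 mm tall
- jar2: bystander, leave alone: a clear jar with a red lid, 68 mm across, 115 mm tall
- amber: bystander, leave alone: a small brown glass bottle, 52 mm across, 90 mm tall
- mug: bystander, leave alone: a steel mug, 76 mm across, 85 mm tall
- brush: bystander, leave alone: a brush, 170 mm long, lying
- dish: bystander, leave alone: a shallow glass dish, 90 mm across, 18 mm high

How it is judged:
By the outcome, as a careful person would: the job done as asked, in the order asked, and still so for the second after the job is handed in, with the robot touching nothing.
Of cone1, cone2, cone3 only 1 to 3 are there at a start; the rules pass over those that are not, and their reading is None.
Of cone4, cone5, cone6 only 2 to 3 are there at a start; the rules pass over those that are not, and their reading is None.
At some moment in a run one of bowl, cone4, cone5, cone6 may be knocked a few centimetres aside while the robot is not near it.
It also fails if it takes over 210 s, if anything falls off the work surface, if the arm or the gripper's body presses on something with over 40 N, if the wrist force passes 120 N, or if a joint passes its speed limit or range.

### The arm

A 6-joint arm with a two-finger parallel gripper is mounted at the origin on the work surface. World frame = base frame: x ahead of the robot, y to its left, z up, the work surface at z = 0. Lengths are in m, angles in rad, forces in N, time in s.
With the tool pointing down it reaches from about 0.275 to 0.75 m from the base axis. Payload 10.2 kg.
Tool frame: the origin (TCP) lies at the very end of the fingers, on their centre line; the grasp point (between the pads) lies 19 mm behind it (manip.grip_depth is the distance from the TCP to the grasp point, in m); z points along the fingers, x is the direction in which the jaws open and shut, and the axes are right-handed (so a half turn about z gives the same grasp; the last joint's range is limited). The gripper opens to 88 mm and grips with 3 to 60 N. Pads are 18 mm wide; open, the fingers measure 123 mm over their backs; the gripper's body (75 mm by 187 mm) begins 45 mm behind the grasp point.
Start: joints at [-0.223, 0.313, 1.498, -0, 1.331, -0.223], TCP at [0.525, -0, 0.239] pointing down, gripper open.
Joint ranges: [-2.94, 2.94], [-0.97, 2.17], [0.19, 2.56], [-1.23, 4.37], [0.02, 3.11], [-2.88, 2.88]. Speed limits (rad/s): [2.39, 2.39, 3.01, 3.14, 3.14, 3.14].

### API

Orientations are given as a unit quaternion [x, y, z, w].
In Python, from plant import manip gives the robot as it stands.
- The arm moves only by the shell command python3 -m inch 'ROWS' [OPENING] [FORCE]. ROWS is JSON, a list of rows, each an object with "delta_pos": the shift along the tool's x, y, z in mm, a list of three; "yaw": the turn about the tool's z in degrees. A call has 1 to 8 rows; each row is the pose to reach, as a shift and turn from the pose commanded when the call began, along the tool's axes at that moment; what a row does not reach only later rows make up. A row lasts 1/12 s, in which the tool goes at most 41.7 mm and 7.16 degrees, less where a joint would pass 70% of its speed; a pose out of reach is approached as far as the arm can. A call with a gripper value outside its range is refused whole. OPENING is the closure, from 0 (fully open) to 1 (shut), set as the call begins (- or left out, the last holds). The fingers move at their own pace and stop on an object; FORCE is the grip in N (left out, the last holds). Time passes only in rows, so rows that repeat a pose let the fingers close. It gives the time, the measured TCP pose, the force and the opening at its end, in the units of the state.
- manip.observe(): the state, without advancing time (a new reading comes with each control period).
- manip.read_camera(name): name is "scene" or "side" or "wrist"; returns the picture (420x560x3 uint8, red, green, blue); there is no depth.
- manip.camera_params(name): a dict with "mtx" (3x3 intrinsics, pixels), "distortion" ([k1, k2, p1, p2, k3] as OpenCV has them; the pictures are not rectified), "T" (4x4, takes a point from camera to world coordinates). Camera axes: x right, y up, looking along -z (the intrinsics and any distortion apply to the point x, -y, -z); pixel columns grow to the right and rows downward; lengths in m; the calibration is good to about 2 mm. A picture is of the moment at which its call begins: read the wrist's pose just before it. camera_params takes no time and is no camera call; for the wrist camera it gives the pose at the moment of the call.
- manip.job_done(): hands the job in, once; it reports no verdict.
The state is a dict: "t": time; "joint_pos": joint angles; "joint_vel": joint speeds; "joint_efforts": joint torques, N m; "position": TCP position; "tool_rot": TCP orientation; "contact_force": force on the tool from outside, world axes, zero at the start; "ft_torque": the same for the moment, N m; "gripper_width": opening from 0.0 (shut) to 1.0 (fully open).
Only numpy, scipy, OpenCV 4.12 (cv2) and the standard library are available. Lean on these libraries where they do the work, as an engineer would, in place of code of your own. Each camera call takes 0.05 s, during which the arm holds its last target. There are 200 camera calls.

## Working session

There is one attempt and no reset: what is moved stays moved. The work goes in short steps, Python scripts to look and compute and a shell command to move; the robot and the scene stay as the last step left them, time stands still between calls to the robot, and variables do not carry over. Pictures are saved under pics/ and viewed, about 12 in all and at most 16, crops included, and the job is handed in when it is done.

```bash
ls -la; mkdir -p pics; python3 -m inch --help 2>&1 | head -30; cat > h.py <<'E'
import numpy as np, cv2, json
from plant import manip
def snap(n,f,scale=1.0,crop=None):
    P=manip.camera_params(n); im=manip.read_camera(n)[:,:,::-1].copy()
    cv2.imwrite('pics/'+f+'_raw.png',im); json.dump({k:np.array(v).tolist() for k,v in P.items()},open('pics/'+f+'.json','w'))
    o=im if crop is None else im[crop[1]:crop[3],crop[0]:crop[2]]
    cv2.imwrite('pics/'+f+'.png',cv2.resize(o,None,fx=scale,fy=scale,interpolation=cv2.INTER_CUBIC)); return im
def par(f):
    P=json.load(open('pics/'+f+'.json')); return [np.array(P[k],float) for k in('mtx','distortion','T')]
def ray(f,uv):
    K,D,T=par(f); p=cv2.undistortPoints(np.array([[uv]],float),K,D)[0,0]
    d=T[:3,:3]@np.array([p[0],-p[1],-1.]); return T[:3,3],d
def at(f,uv,z):
    o,d=ray(f,uv); return (o+d*(z-o[2])/d[2])
def proj(f,X):
    K,D,T=par(f); X=np.atleast_2d(X); c=(X-T[:3,3])@T[:3,:3]; c=c*[1,-1,-1]
    return cv2.projectPoints(c,np.zeros(3),np.zeros(3),K,D)[0][:,0]
E
python3 - <<'E'
from h import *
for n in('scene','side','wrist'):
    snap(n,n+'0'); print(n,par(n+'0')[2].round(3).tolist())
s=manip.observe(); print({k:np.round(v,3).tolist() for k,v in s.items()})
a=cv2.imread('pics/scene0.png');cv2.imwrite('pics/s0.png',cv2.resize(a,(784,588),interpolation=cv2.INTER_CUBIC))
a=cv2.imread('pics/side0.png');cv2.imwrite('pics/d0.png',cv2.resize(a,(784,588),interpolation=cv2.INTER_CUBIC))
E
```

```text
total 12
drwxr-xr-x  3 agent agent 4096 Dec  4 15:38 .
drwxr-xr-x 23 root  root  4096 Dec  4 15:38 ..
drwxr-xr-x  2 agent agent 4096 Dec  4 15:38 pics
invalid input: not JSON, or not a number
scene [[-0.151, -0.585, 0.797, 1.419], [0.988, -0.071, 0.135, 0.122], [-0.023, 0.808, 0.589, 0.77], [0.0, 0.0, 0.0, 1.0]]
side [[-0.884, 0.245, -0.399, 0.107], [-0.467, -0.423, 0.777, 0.818], [0.021, 0.873, 0.488, 0.645], [0.0, 0.0, 0.0, 1.0]]
wrist [[1.0, -0.001, 0.0, 0.525], [0.001, 0.964, 0.265, 0.069], [-0.001, -0.265, 0.964, 0.385], [0.0, 0.0, 0.0, 1.0]]
{'t': 0.15, 'joint_pos': [-0.223, 0.313, 1.498, -0.0, 1.331, -0.223], 'joint_vel': [0.001, -0.001, -0.003, 0.001, 0.001, 0.0], 'joint_efforts': [0.002, -40.23, -25.232, 0.069, 0.034, -0.0], 'position': [0.525, 0.0, 0.238], 'tool_rot': [1.0, 0.0, -0.0, -0.0], 'contact_force': [-0.317, 0.793, 0.553], 'ft_torque': [-0.05, -0.036, -0.002], 'gripper_width': 0.996}
```

View pics/s0.png

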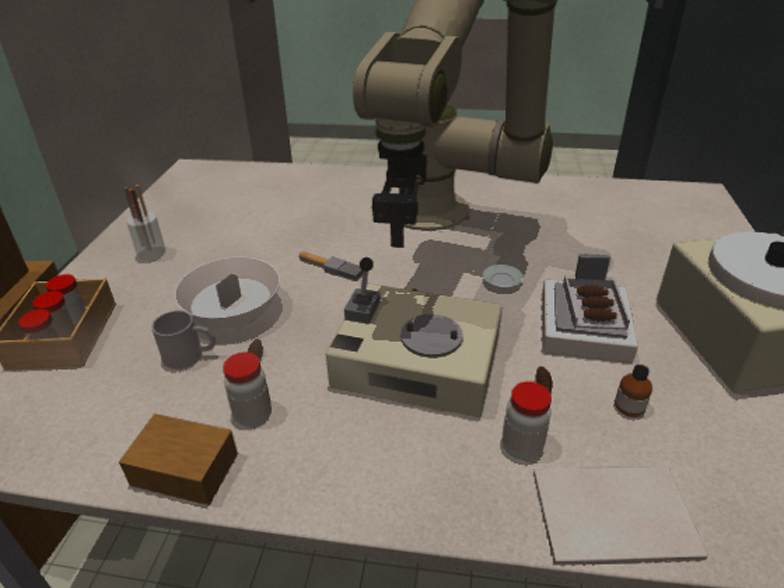

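View pics/d0.png

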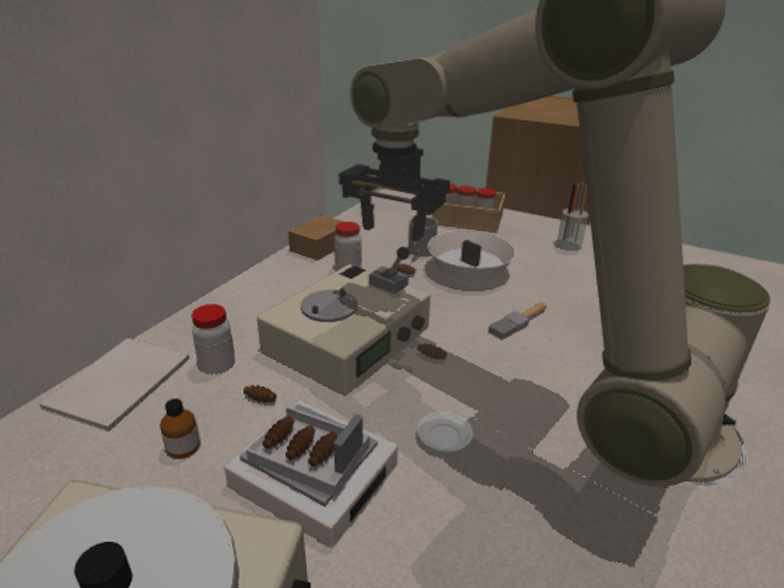

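```bash
python3 - <<'E'
from h import *
def tri(a,b):
    o1,d1=ray('scene0',np.array(a)/1.4);o2,d2=ray('side0',np.array(b)/1.4)
    A=np.c_[d1,-d2];s=np.linalg.lstsq(A,o2-o1,rcond=None)[0];p,q=o1+s[0]*d1,o2+s[1]*d2
    return ((p+q)/2).round(4),round(np.linalg.norm(p-q),4)
S=lambda u,z:at('scene0',np.array(u)/1.4,z).round(4)
D=lambda u,z:at('side0',np.array(u)/1.4,z).round(4)
print('A',S((543,378),.014),D((260,394),.014),D((247,391),.014),D((275,397),.014))
print('B',D((432,352),.014),D((419,347),.014),D((446,355),.014))
print('C',S((255,350),.014),D((404,269),.014),D((413,270),.014))
print('plate',S((432,335),.093),D((330,305),.093));
print('pegs tip',S((410,323),.107),S((454,333),.107),D((343,290),.107),D((314,308),.107),tri((410,323),(343,290)),tri((454,333),(314,308)))
print('ball',tri((366,264),(403,253)),)
print('bowl rim side',D((427,250),.065),D((514,250),.065),'scene',S((176,297),.065),S((280,297),.065))
print('bowl grip top ends',S((219,285),.077),S((239,277),.077),D((462,245),.077),D((481,250),.077))
print('tray plate top',S((577,257),.13),S((608,255),.13),D((336,443),.13),D((360,419),.13))
print('cones tray',D((279,432),.073),D((300,442),.073),D((324,448),.073),S((592,291),.073),S((597,301),.073),S((600,314),.073))
print('pan corners D',D((229,465),.05),D((333,530),.05),D((397,457),.05),'S',S((543,285),.05),S((627,285),.05),S((633,333),.05),S((545,330),.05))
print('dish',D((444,432),.018),'amber',S((633,410),0),'jar2',S((525,455),0),'jar1',S((250,420),0),'mug',S((178,362),0),'brush',D((488,330),.01),D((546,306),.01))
E
```

```text
A [0.6339 0.2716 0.014 ] [0.636  0.2701 0.014 ] [0.6608 0.275  0.014 ] [0.6085 0.2635 0.014 ]
B [0.4255 0.0093 0.014 ] [0.4547 0.0068 0.014 ] [0.3978 0.0049 0.014 ]
C [ 0.6276 -0.2714  0.014 ] [ 0.6293 -0.2769  0.014 ] [ 0.6074 -0.2834  0.014 ]
plate [0.6322 0.069  0.093 ] [0.6207 0.0679 0.093 ]
pegs tip [0.6209 0.0286 0.107 ] [0.6385 0.1074 0.107 ] [0.6168 0.0263 0.107 ] [0.6276 0.1109 0.107 ] (array([0.6176, 0.0272, 0.1059]), np.float64(0.0033)) (array([0.6319, 0.1065, 0.1024]), np.float64(0.0023))
ball (array([ 0.5331, -0.0648,  0.169 ]), np.float64(0.0039))
bowl rim side [ 0.5833 -0.308   0.065 ] [ 0.3952 -0.4189  0.065 ] scene [ 0.5476 -0.46    0.065 ] [ 0.5213 -0.2467  0.065 ]
bowl grip top ends [ 0.5123 -0.3783  0.077 ] [ 0.4798 -0.347   0.077 ] [ 0.5103 -0.3551  0.077 ] [ 0.4595 -0.3518  0.077 ]
tray plate top [0.4041 0.3366 0.13  ] [0.3892 0.3988 0.13  ] [0.394  0.3976 0.13  ] [0.3896 0.345  0.13  ]
cones tray [0.5092 0.3731 0.073 ] [0.4712 0.3743 0.073 ] [0.4353 0.3672 0.073 ] [0.4365 0.3717 0.073 ] [0.4688 0.3771 0.073 ] [0.5096 0.3773 0.073 ]
pan corners D [0.5464 0.4409 0.05  ] [0.3626 0.4578 0.05  ] [0.3477 0.3127 0.05  ] S [0.3948 0.2814 0.05  ] [0.3737 0.4553 0.05  ] [0.5306 0.4393 0.05  ] [0.5416 0.276  0.05  ]
dish [0.3189 0.2023 0.018 ] amber [0.6796 0.4242 0.    ] jar2 [0.7991 0.2355 0.    ] jar1 [ 0.787  -0.2285  0.    ] mug [ 0.666  -0.4172  0.    ] brush [ 0.3565 -0.1249  0.01  ] [ 0.273  -0.2839  0.01  ]
```

Scene camera: the bowl is at (228,298), the counter plate at (432,335) with its pegs at (410,323) and (454,333), and the lever ball at (366,264). The tray carries three cones at about (597,302). Bench cones are at (543,378) and (255,350) here, plus a third at (432,352) in the side view. Next I move over the bowl to look from near.

```bash
python3 -m inch '[{"delta_pos":[-4,40,-8]},{"delta_pos":[-8,80,-16]},{"delta_pos":[-11,120,-24]},{"delta_pos":[-14,160,-30]},{"delta_pos":[-18,200,-36]},{"delta_pos":[-22,240,-42]},{"delta_pos":[-26,280,-48]},{"delta_pos":[-30,320,-60]}]' 0
python3 -m inch '[{"delta_pos":[0,35,0]},{"delta_pos":[0,35,0]},{"delta_pos":[0,35,0]}]' 
python3 - <<'E'
from h import *
snap('wrist','w1');print(par('w1')[2].round(3).tolist());s=manip.observe();print(s['position'],s['t'],s['joint_pos'])
E
```

```text
[[1.0, -0.001, 0.0, 0.525], [0.001, 0.964, 0.265, 0.069], [-0.001, -0.265, 0.964, 0.385], [0.0, 0.0, 0.0, 1.0]]
[5.24867378e-01 3.14724538e-05 2.38417989e-01] 0.2 [-2.23369837e-01  3.13192040e-01  1.49810531e+00 -9.41162525e-06
  1.33099309e+00 -2.23396296e-01]invalid input at $[0]: expected keys delta_pos, yaw
invalid input at $[0]: expected keys delta_pos, yaw
```

View pics/w1.png

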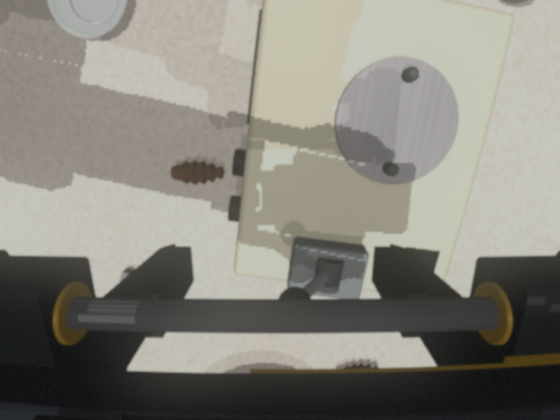

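The keys need "yaw", so no move was made. This start view still helps: it shows the pegs at (410,74) and (391,169), the plate centre at (397,120) and cone B at (197,172).

```bash
python3 -m inch '[{"delta_pos":[-4,40,-8],"yaw":0},{"delta_pos":[-8,80,-16],"yaw":0},{"delta_pos":[-11,120,-24],"yaw":0},{"delta_pos":[-14,160,-30],"yaw":0},{"delta_pos":[-18,200,-36],"yaw":0},{"delta_pos":[-22,240,-42],"yaw":0},{"delta_pos":[-26,280,-48],"yaw":0},{"delta_pos":[-30,320,-60],"yaw":0}]' 0
python3 -m inch '[{"delta_pos":[0,35,0],"yaw":0},{"delta_pos":[0,35,0],"yaw":0},{"delta_pos":[0,35,0],"yaw":0}]' 
python3 - <<'E'
from h import *
W=lambda u,z:at('w1',u,z).round(4)
p,q=W((410,72),.107),W((391,168),.107)
print('pegs',p,q,(p+q)/2,np.linalg.norm(p-q),'yaw',np.degrees(np.arctan2(-(p-q)[0],(p-q)[1])),'plate',W((397,120),.093),'B',W((172,173),.014),W((223,172),.014),'case edge',W((262,10),.085),W((237,272),.085),W((512,15),.085))
snap('wrist','w2');s=manip.observe();print(s['position'],s['t'],s['joint_pos'])
E
```

```text
t: 0.87
position: [0.4941, -0.3215, 0.2979]
tool_rot: [1.0, -0.0, -0.001, -0.001]
contact_force: [0.5, -0.2, -0.4]
gripper_width: 1.001
t: 1.12
position: [0.4945, -0.356, 0.2976]
tool_rot: [1.0, -0.001, -0.0, -0.001]
contact_force: [-0.5, 0.6, 0.8]
gripper_width: 1.003
pegs [0.6282 0.107  0.107 ] [0.6186 0.0287 0.107 ] [0.6234  0.06785 0.107  ] 0.07888631059949501 yaw -6.989885044000961 plate [0.6252 0.0689 0.093 ] B [0.3981 0.0093 0.014 ] [0.4573 0.0103 0.014 ] case edge [0.5081 0.1583 0.085 ] [ 0.4796 -0.08    0.085 ] [0.7245 0.1609 0.085 ]
[ 0.49492192 -0.35462748  0.29803893] 1.1667 [-8.14044454e-01  4.76032868e-01  1.11110512e+00  2.76614497e-04
  1.55568209e+00 -8.13467718e-01]
```

View pics/w2.png

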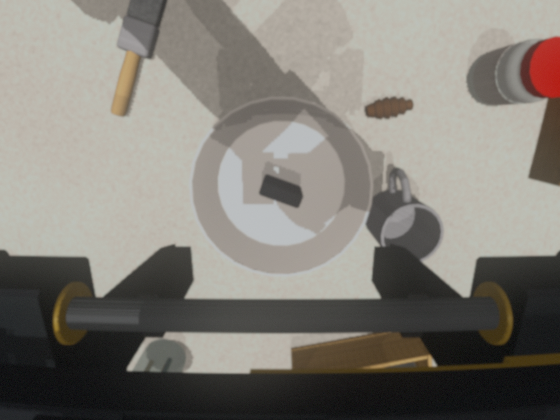

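```bash
python3 - <<'E'
from h import *
im=cv2.imread('pics/w2_raw.png')
W=lambda u,z:at('w2',u,z).round(4)
print('rim',W((192,185),.065),W((372,185),.065),W((282,96),.065),W((282,274),.065))
cv2.imwrite('pics/w2c.png',cv2.resize(im[150:225,240:325],None,fx=7,fy=7,interpolation=cv2.INTER_CUBIC))
print('cone C',W((366,111),.014),W((413,103),.014),'mug',W((405,225),.085))
E
```

```text
rim [ 0.3877 -0.362   0.065 ] [ 0.6012 -0.3623  0.065 ] [ 0.4946 -0.2619  0.065 ] [ 0.4943 -0.4777  0.065 ]
cone C [ 0.6016 -0.2763  0.014 ] [ 0.6617 -0.2656  0.014 ] mug [ 0.638  -0.4057  0.085 ]
```

View pics/w2c.png

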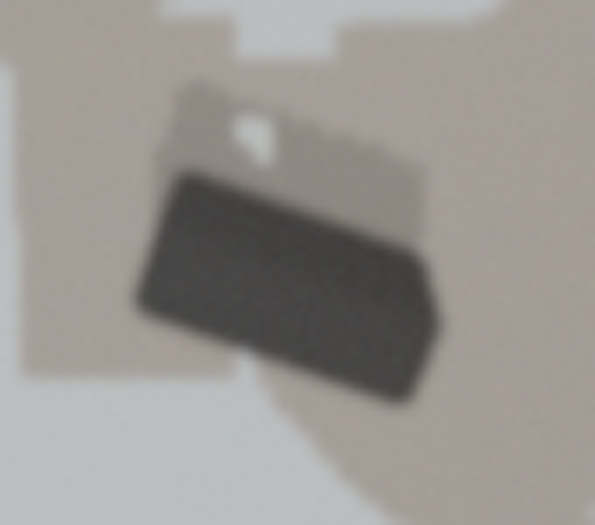

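```bash
python3 - <<'E'
from h import *
W=lambda u,z:at('w2',np.array(u)/7+[240,150],z).round(4)
a,b=W((140,300),.077),W((408,402),.077);d=(b-a)/np.linalg.norm(b-a)
ang=np.degrees(np.arctan2(d[1],d[0]));n=np.array([-d[1],d[0],0])
print(a,b,np.linalg.norm(b-a),ang,'centre',(a+b)/2+n*.009, 'right corner',W((438,325),.077))
E
```

```text
[ 0.4692 -0.3691  0.077 ] [ 0.5134 -0.3865  0.077 ] 0.04750157892112637 -21.487831337714482 centre [ 0.49459673 -0.36942554  0.077     ] right corner [ 0.5182 -0.3733  0.077 ]
```

```bash
python3 -m inch '[{"delta_pos":[0,15,15],"yaw":-7},{"delta_pos":[0,15,30],"yaw":-14},{"delta_pos":[0,15,45],"yaw":-21},{"delta_pos":[0,15,60],"yaw":-28},{"delta_pos":[0,15,75],"yaw":-35},{"delta_pos":[0,15,90],"yaw":-42},{"delta_pos":[0,15,100],"yaw":-49},{"delta_pos":[0,15,110],"yaw":-56}]'
python3 -m inch '[{"delta_pos":[0,0,10],"yaw":-7},{"delta_pos":[0,0,20],"yaw":-12.5},{"delta_pos":[0,0,20],"yaw":-12.5},{"delta_pos":[0,0,20],"yaw":-12.5}]'
python3 - <<'E'
from h import *
im=snap('wrist','w3',1.4);s=manip.observe();print(s['position'],s['t'],s['joint_pos'].round(3))
X=np.array([[.4945,-.3694,.077]]);c,n=np.cos(np.radians(-21.5)),np.sin(np.radians(-21.5))
P=[X[0]+[c*x-n*y,n*x+c*y,0] for x in(-.025,.025) for y in(-.009,.009)];uv=proj('w3',P);print(uv)
for u in uv: cv2.circle(im,tuple(int(v) for v in u),2,(0,0,255),-1)
cv2.imwrite('pics/w3.png',cv2.resize(im,None,fx=1.4,fy=1.4))
E
```

```text
t: 1.83
position: [0.4955, -0.3678, 0.1882]
tool_rot: [0.881, 0.473, 0.0, -0.0]
contact_force: [0.5, -0.7, 0.2]
gripper_width: 0.998
t: 2.17
position: [0.4954, -0.3684, 0.1688]
tool_rot: [0.827, 0.562, 0.0, -0.0]
contact_force: [1.2, -0.2, 0.4]
gripper_width: 1.0
[ 0.49547532 -0.36890899  0.16938169] 2.2167 [-0.829  0.572  1.294  0.     1.275 -2.023]
[[267.25362714 178.59993105]
 [291.6388183  178.58638884]
 [268.06672437 242.08706628]
 [291.18111267 242.08112563]]
```

View pics/w3.png

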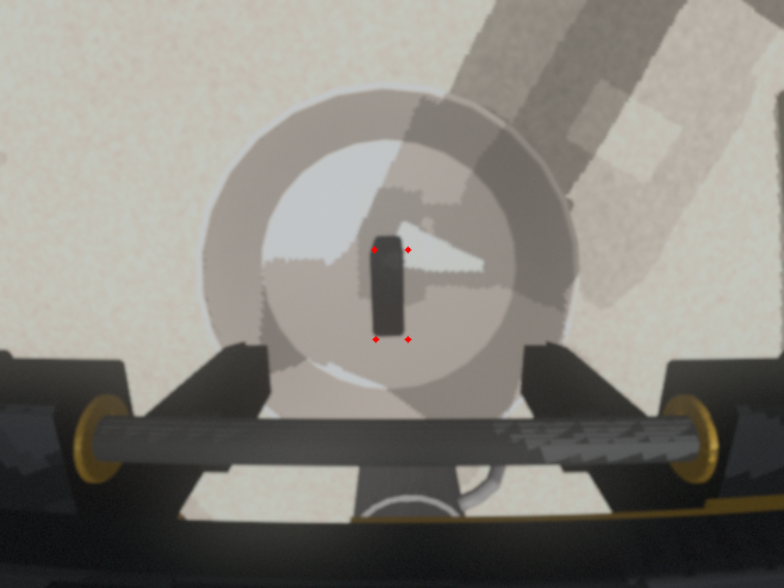

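The bar lies between the fingers, within 2 mm of the prediction (corner marks at about (374..408, 250..340)). I'll descend and grasp it.

```bash
python3 -m inch '[{"delta_pos":[-2,0,30],"yaw":0},{"delta_pos":[-2,0,60],"yaw":0},{"delta_pos":[-2,0,90],"yaw":0},{"delta_pos":[-2,0,115],"yaw":0},{"delta_pos":[-2,0,125],"yaw":0},{"delta_pos":[-2,0,125],"yaw":0}]' 0
python3 -m inch '[{"delta_pos":[0,0,0],"yaw":0},{"delta_pos":[0,0,0],"yaw":0},{"delta_pos":[0,0,0],"yaw":0},{"delta_pos":[0,0,0],"yaw":0},{"delta_pos":[0,0,0],"yaw":0},{"delta_pos":[0,0,0],"yaw":0},{"delta_pos":[0,0,0],"yaw":0},{"delta_pos":[0,0,0],"yaw":0}]' 1 45
python3 -m inch '[{"delta_pos":[0,0,-20],"yaw":0},{"delta_pos":[0,0,-50],"yaw":0},{"delta_pos":[0,0,-80],"yaw":0},{"delta_pos":[0,0,-120],"yaw":0},{"delta_pos":[0,0,-150],"yaw":0},{"delta_pos":[0,0,-180],"yaw":0},{"delta_pos":[0,0,-190],"yaw":0},{"delta_pos":[0,0,-190],"yaw":0}]'
```

```text
t: 2.72
position: [0.4939, -0.3707, 0.0423]
tool_rot: [0.827, 0.562, -0.0, -0.002]
contact_force: [0.5, 0.2, -0.0]
gripper_width: 1.001
t: 3.38
position: [0.4943, -0.3716, 0.0438]
tool_rot: [0.827, 0.563, 0.0, 0.0]
contact_force: [0.0, 0.1, -0.6]
gripper_width: 0.419
t: 4.05
position: [0.4948, -0.3722, 0.2361]
tool_rot: [0.827, 0.563, 0.0, 0.002]
contact_force: [0.6, -0.6, 0.6]
gripper_width: 0.006
```

The fingers were too slow and had not yet shut on the bar, so the lift came away empty. I'll reopen, check and retry with a longer close.

```bash
python3 -m inch '[{"delta_pos":[0,0,15],"yaw":0},{"delta_pos":[0,0,30],"yaw":0},{"delta_pos":[0,0,45],"yaw":0},{"delta_pos":[0,0,60],"yaw":0},{"delta_pos":[0,0,65],"yaw":0},{"delta_pos":[0,0,65],"yaw":0},{"delta_pos":[0,0,65],"yaw":0},{"delta_pos":[0,0,65],"yaw":0}]' 0.3
python3 - <<'E'
from h import *
im=snap('wrist','w4');s=manip.observe();print(s['position'],s['t'],s['gripper_width'])
g=cv2.cvtColor(im,cv2.COLOR_BGR2GRAY)[140:260,220:330];m=(g<60).astype(np.uint8)
n,l,st,ce=cv2.connectedComponentsWithStats(m)
for i in range(1,n):
    if st[i,4]>200: print(st[i],ce[i]+[220,140],cv2.minAreaRect(np.argwhere(l==i)[:,::-1].astype(np.float32)))
X=np.array([.4945,-.3694,.077]);print(proj('w4',X))
E
```

```text
t: 4.72
position: [0.4945, -0.3718, 0.1691]
tool_rot: [0.827, 0.563, 0.0, 0.0]
contact_force: [-0.4, -0.2, 0.0]
gripper_width: 0.585
[ 0.49450041 -0.37181714  0.169301  ] 4.7667 0.6311352266580508
[[284.14019254 210.48222031]]
```

```bash
python3 - <<'E'
from h import *
for f in('w3','w4'):
    g=cv2.cvtColor(cv2.imread(f'pics/{f}_raw.png'),cv2.COLOR_BGR2GRAY)[150:250,240:320];m=(g<g.min()+35).astype(np.uint8);print(g.min())
    n,l,st,ce=cv2.connectedComponentsWithStats(m)
    for i in range(1,n):
        if st[i,4]>150: print(f,st[i],ce[i]+[240,150],cv2.minAreaRect(np.argwhere(l==i)[:,::-1].astype(np.float32)))
E
```

```text
60
w3 [  25   19   23   71 1520] [276.23881579 204.20131579] ((36.0, 54.0), (70.0, 22.0), 90.0)
65
w4 [  30   18   23   71 1521] [280.98882314 203.63708087] ((41.0, 53.0), (70.0, 22.0), 90.0)
```

```bash
python3 -m inch '[{"delta_pos":[0,0,35],"yaw":0},{"delta_pos":[0,0,70],"yaw":0},{"delta_pos":[0,0,105],"yaw":0},{"delta_pos":[0,0,126],"yaw":0},{"delta_pos":[0,0,126],"yaw":0},{"delta_pos":[0,0,126],"yaw":0}]' 0.4
python3 -m inch '[{"delta_pos":[0,0,0],"yaw":0},{"delta_pos":[0,0,0],"yaw":0},{"delta_pos":[0,0,0],"yaw":0},{"delta_pos":[0,0,0],"yaw":0},{"delta_pos":[0,0,0],"yaw":0},{"delta_pos":[0,0,0],"yaw":0},{"delta_pos":[0,0,0],"yaw":0},{"delta_pos":[0,0,0],"yaw":0}]' 1 45
python3 -m inch '[{"delta_pos":[0,0,0],"yaw":0},{"delta_pos":[0,0,0],"yaw":0},{"delta_pos":[0,0,0],"yaw":0}]'
```

```text
t: 5.27
position: [0.4944, -0.3717, 0.0431]
tool_rot: [0.827, 0.563, -0.0, -0.0]
contact_force: [0.5, -0.6, 0.8]
gripper_width: 0.596
t: 5.93
position: [0.4944, -0.372, 0.0432]
tool_rot: [0.827, 0.563, -0.0, 0.001]
contact_force: [-1.6, -1.0, 5.0]
gripper_width: 0.201
t: 6.18
position: [0.4944, -0.372, 0.0432]
tool_rot: [0.827, 0.563, -0.0, 0.001]
contact_force: [-0.5, -0.9, 6.0]
gripper_width: 0.2
```

Gripped, width 0.20, which matches 18 mm. Lifting, then carrying it over the seat.

```bash
python3 -m inch '[{"delta_pos":[0,0,-15],"yaw":0},{"delta_pos":[0,0,-40],"yaw":0},{"delta_pos":[0,0,-70],"yaw":0},{"delta_pos":[0,0,-105],"yaw":0},{"delta_pos":[0,0,-140],"yaw":0},{"delta_pos":[0,0,-175],"yaw":0},{"delta_pos":[0,0,-200],"yaw":0},{"delta_pos":[0,0,-210],"yaw":0}]'
python3 -m inch '[{"delta_pos":[15,-1,0],"yaw":-2},{"delta_pos":[45,-4,0],"yaw":-4},{"delta_pos":[80,-7,0],"yaw":-6},{"delta_pos":[115,-10,0],"yaw":-8},{"delta_pos":[150,-14,0],"yaw":-10},{"delta_pos":[185,-17,0],"yaw":-12},{"delta_pos":[220,-20,0],"yaw":-14.5},{"delta_pos":[255,-22,0],"yaw":-14.5}]'
python3 - <<'E'
from plant import manip
import numpy as np
s=manip.observe();p=s['position'];q=s['tool_rot'];a=2*np.arctan2(q[1],q[0]);d=np.array([.624,.068])-p[:2]
print(p,np.degrees(a),s['gripper_width'],'tool dx,dy',d@[np.cos(a),np.sin(a)],d@[np.sin(a),-np.cos(a)])
E
```

```text
t: 6.85
position: [0.4947, -0.3718, 0.2556]
tool_rot: [0.827, 0.563, 0.0, 0.002]
contact_force: [-0.2, -1.0, -5.7]
gripper_width: 0.199
t: 7.52
position: [0.5666, -0.1234, 0.2498]
tool_rot: [0.748, 0.664, -0.001, -0.002]
contact_force: [0.4, -0.2, -6.0]
gripper_width: 0.201
[ 0.56664197 -0.12338783  0.24982819] 83.2071978546269 0.20115034964412365 tool dx,dy 0.19682861812704375 0.0343181950681679
```

```bash
python3 -m inch '[{"delta_pos":[30,6,0],"yaw":0},{"delta_pos":[65,12,0],"yaw":0},{"delta_pos":[100,18,0],"yaw":0},{"delta_pos":[135,24,0],"yaw":0},{"delta_pos":[170,30,0],"yaw":0},{"delta_pos":[197,34,0],"yaw":0},{"delta_pos":[197,34,0],"yaw":0},{"delta_pos":[197,34,0],"yaw":0}]'
python3 -m inch '[{"delta_pos":[0,0,20],"yaw":0},{"delta_pos":[0,0,50],"yaw":0},{"delta_pos":[0,0,70],"yaw":0},{"delta_pos":[0,0,75],"yaw":0},{"delta_pos":[0,0,75],"yaw":0},{"delta_pos":[0,0,75],"yaw":0}]'
python3 - <<'E'
from h import *
s=manip.observe();p=s['position'];q=s['tool_rot'];print(p,np.degrees(2*np.arctan2(q[1],q[0])))
a=snap('wrist','w5');b=snap('scene','s5');c=snap('side','d5')
cv2.imwrite('pics/m5.png',np.vstack([np.hstack([a[60:300,100:460],cv2.resize(b[130:330,180:480],(360,240))]),np.hstack([cv2.resize(c[130:330,130:430],(720,480))])])[:, :])
E
```

```text
t: 8.18
position: [0.6242, 0.0672, 0.2496]
tool_rot: [0.748, 0.664, -0.002, -0.002]
contact_force: [0.5, -0.1, -5.9]
gripper_width: 0.203
t: 8.68
position: [0.6252, 0.0647, 0.1782]
tool_rot: [0.749, 0.662, 0.0, 0.0]
contact_force: [0.6, -0.4, -4.6]
gripper_width: 0.202
[0.62519549 0.06467426 0.17820387] 82.97852733880893
```

View pics/m5.png

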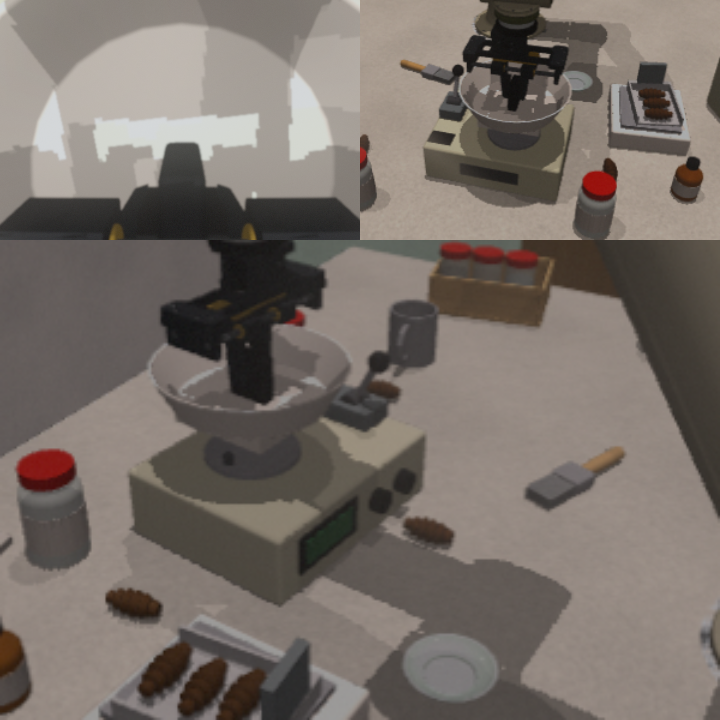

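The bowl hangs about 28 mm above the pegs and level. I'll correct by about 3 mm and lower it slowly, feeling for the pegs.

```bash
python3 -m inch '[{"delta_pos":[3,-1,0],"yaw":0},{"delta_pos":[3,-1,10],"yaw":0},{"delta_pos":[3,-1,20],"yaw":0},{"delta_pos":[3,-1,25],"yaw":0},{"delta_pos":[3,-1,25],"yaw":0},{"delta_pos":[3,-1,25],"yaw":0},{"delta_pos":[3,-1,25],"yaw":0}]'
python3 -m inch '[{"delta_pos":[0,0,3],"yaw":0},{"delta_pos":[0,0,5],"yaw":0},{"delta_pos":[0,0,7],"yaw":0},{"delta_pos":[0,0,7],"yaw":0},{"delta_pos":[0,0,7],"yaw":0},{"delta_pos":[0,0,7],"yaw":0}]'
```

```text
t: 9.42
position: [0.6246, 0.0682, 0.1528]
tool_rot: [0.749, 0.663, 0.0, 0.0]
contact_force: [-0.2, -0.3, -6.1]
gripper_width: 0.197
t: 9.92
position: [0.6253, 0.0677, 0.1465]
tool_rot: [0.749, 0.662, 0.001, 0.001]
contact_force: [4.8, -4.0, -0.5]
gripper_width: 0.203
```

```bash
python3 -m inch '[{"delta_pos":[-0.8,1.6,0],"yaw":0},{"delta_pos":[-0.8,1.6,1],"yaw":0},{"delta_pos":[-0.8,1.6,3],"yaw":0},{"delta_pos":[-0.8,1.6,4],"yaw":0},{"delta_pos":[-0.8,1.6,4],"yaw":0},{"delta_pos":[-0.8,1.6,4],"yaw":0}]'
```

```text
t: 10.42
position: [0.6261, 0.0669, 0.1412]
tool_rot: [0.749, 0.663, -0.0, 0.0]
contact_force: [5.4, -3.8, -5.3]
gripper_width: 0.198
```

```bash
python3 -m inch '[{"delta_pos":[-0.6,1.2,1],"yaw":0},{"delta_pos":[-0.6,1.2,3],"yaw":0},{"delta_pos":[-0.6,1.2,5],"yaw":0},{"delta_pos":[-0.6,1.2,6],"yaw":0},{"delta_pos":[-0.6,1.2,6],"yaw":0},{"delta_pos":[-0.6,1.2,6],"yaw":0}]'
```

```text
t: 10.92
position: [0.6268, 0.0667, 0.1363]
tool_rot: [0.749, 0.663, -0.0, -0.0]
contact_force: [-2.8, -1.2, 4.9]
gripper_width: 0.2
```

It reads z 0.1363 against 0.1362 for home, with 10 N of contact, so it is seated. I'll release and move to the tray.

```bash
python3 -m inch '[{"delta_pos":[0,0,1],"yaw":0},{"delta_pos":[0,0,1],"yaw":0},{"delta_pos":[0,0,0],"yaw":0},{"delta_pos":[0,0,0],"yaw":0},{"delta_pos":[0,0,0],"yaw":0},{"delta_pos":[0,0,0],"yaw":0},{"delta_pos":[0,0,0],"yaw":0},{"delta_pos":[0,0,0],"yaw":0}]' 0.35
python3 -m inch '[{"delta_pos":[0,0,-20],"yaw":0},{"delta_pos":[0,0,-55],"yaw":0},{"delta_pos":[0,0,-95],"yaw":0},{"delta_pos":[0,0,-135],"yaw":0},{"delta_pos":[0,0,-165],"yaw":0},{"delta_pos":[0,0,-165],"yaw":0}]' 0
python3 - <<'E'
from plant import manip
import numpy as np
s=manip.observe();p=s['position'];q=s['tool_rot'];a=2*np.arctan2(q[1],q[0]);d=np.array([.46,.37])-p[:2]
print(p,np.degrees(a),s['gripper_width'],'tool dx,dy',d@[np.cos(a),np.sin(a)],d@[np.sin(a),-np.cos(a)])
E
```

```text
t: 11.58
position: [0.627, 0.0665, 0.1356]
tool_rot: [0.749, 0.663, -0.0, -0.0]
contact_force: [0.0, 0.1, -0.7]
gripper_width: 0.648
t: 12.08
position: [0.6283, 0.0664, 0.3078]
tool_rot: [0.749, 0.663, 0.004, 0.004]
contact_force: [0.1, -0.0, 0.1]
gripper_width: 1.0
[0.62826771 0.06642047 0.30778208] 83.0039362990004 1.0002664910964418 tool dx,dy 0.2808240358329146 -0.2039912153561093
```

```bash
python3 -m inch '[{"delta_pos":[32,-23,0],"yaw":0},{"delta_pos":[64,-46,0],"yaw":0},{"delta_pos":[96,-70,0],"yaw":0},{"delta_pos":[128,-93,0],"yaw":0},{"delta_pos":[160,-116,0],"yaw":0},{"delta_pos":[192,-140,0],"yaw":0},{"delta_pos":[224,-163,0],"yaw":0},{"delta_pos":[256,-186,0],"yaw":0}]'
python3 -m inch '[{"delta_pos":[24,-17,-20],"yaw":0},{"delta_pos":[24,-17,-20],"yaw":0},{"delta_pos":[24,-17,-20],"yaw":0}]'
python3 - <<'E'
from h import *
snap('wrist','w6',1.4);s=manip.observe();print(s['position'],s['joint_pos'].round(2))
E
```

```text
t: 12.75
position: [0.4722, 0.3447, 0.3003]
tool_rot: [0.749, 0.663, -0.0, -0.0]
contact_force: [0.7, -0.1, 0.4]
gripper_width: 1.001
t: 13.0
position: [0.459, 0.3702, 0.3209]
tool_rot: [0.748, 0.664, 0.001, 0.0]
contact_force: [0.1, -0.5, 0.4]
gripper_width: 0.999
[0.45957479 0.36910205 0.32009321] [ 0.48  0.42  1.13 -0.    1.58 -0.97]
```

View pics/w6.png

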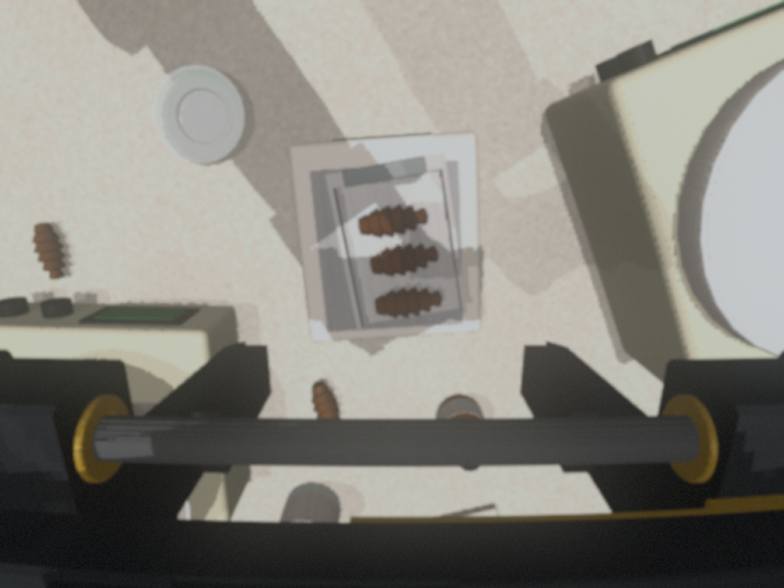

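```bash
python3 - <<'E'
from h import *
im=cv2.imread('pics/w6_raw.png')
cv2.imwrite('pics/w6c.png',cv2.resize(im[88:250,200:350],None,fx=3.7*1.3,fy=3.7,interpolation=cv2.INTER_CUBIC)[:600] if 0 else cv2.resize(im[88:250,200:350],None,fx=3.7,fy=3.7,interpolation=cv2.INTER_CUBIC))
E
```

```text
(no output)
```

View pics/w6c.png

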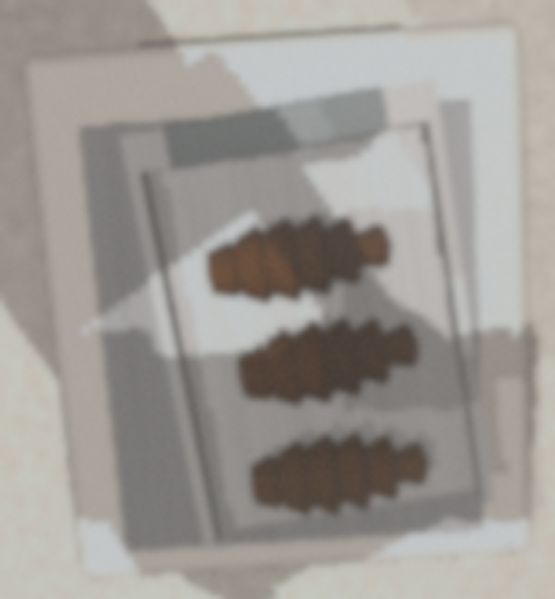

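```bash
python3 - <<'E'
from h import *
W=lambda u,z:at('w6',np.array(u)/3.7+[200,88],z).round(4)
pan=[W(u,.055) for u in((80,128),(470,98),(482,520),(125,548))];print('pan',pan,np.mean(pan,0))
bal=[W(u,.048) for u in((28,62),(520,25),(528,548),(78,572))];print('bal',bal,np.mean(bal,0), [np.linalg.norm(bal[i]-bal[i-1]).round(3) for i in range(4)])
pl=[W(u,.13) for u in((163,128),(385,92),(385,133),(170,165))];print('plate',pl,np.mean(pl,0))
print('lip',W((215,543),.059),W((480,495),.059))
print('cones',[W(u,.073) for u in((300,258),(328,360),(340,473))])
A=lambda u:at('w6',np.array(u)/1.4,.014).round(4)
print('A',A((316,383)),A((332,420)),'B',A((42,224)),A((57,277)))
E
```

```text
pan [array([0.387 , 0.3046, 0.055 ]), array([0.3928, 0.4339, 0.055 ]), array([0.5395, 0.4259, 0.055 ]), array([0.5349, 0.2965, 0.055 ])] [0.46355  0.365225 0.055   ]
bal [array([0.3634, 0.2895, 0.048 ]), array([0.3712, 0.4535, 0.048 ]), array([0.5549, 0.4427, 0.048 ]), array([0.5447, 0.2762, 0.048 ])] [0.45855  0.365475 0.048   ] [np.float64(0.182), np.float64(0.164), np.float64(0.184), np.float64(0.167)]
plate [array([0.3907, 0.3406, 0.13  ]), array([0.3884, 0.4013, 0.13  ]), array([0.3991, 0.4002, 0.13  ]), array([0.4006, 0.3411, 0.13  ])] [0.3947 0.3708 0.13  ]
lip [0.5354 0.3297 0.059 ] [0.5287 0.4255 0.059 ]
cones [array([0.4365, 0.3723, 0.073 ]), array([0.4711, 0.3775, 0.073 ]), array([0.5105, 0.3771, 0.073 ])]
A [0.6079 0.2662 0.014 ] [0.6552 0.2763 0.014 ] B [0.4001 0.0103 0.014 ] [0.4569 0.0097 0.014 ]
```

The tray's plate centre is (0.395,0.371) and its yaw is about +2.4°. The pan centre is (0.4635,0.365) and its yaw is −3°, so the tray sits off-centre. The tool cannot tilt, so I'll grip the plate by its 60 mm edges: tight to carry it level, loose over the bowl so it swings down and tips.

```bash
python3 -m inch '[{"delta_pos":[-2,-20,30],"yaw":-4},{"delta_pos":[-4,-45,60],"yaw":-9.3},{"delta_pos":[-6,-65,90],"yaw":-9.3},{"delta_pos":[-6,-65,120],"yaw":-9.3},{"delta_pos":[-6,-65,150],"yaw":-9.3},{"delta_pos":[-6,-65,160],"yaw":-9.3},{"delta_pos":[-6,-65,160],"yaw":-9.3}]' 0
python3 -m inch '[{"delta_pos":[0,0,0],"yaw":0}]'
python3 - <<'E'
from h import *
im=snap('wrist','w7',1.4)
P=[[.3947+a*c-b*s,.3708+a*s+b*c,.13] for c,s in[(np.cos(.042),np.sin(.042))] for a in(-.006,.006) for b in(-.03,.03)]
uv=proj('w7',P);print(uv.round(0).tolist())
for u in uv: cv2.circle(im,tuple(int(v) for v in u),2,(0,0,255),-1)
cv2.imwrite('pics/w7.png',cv2.resize(im[:300],None,fx=1.4,fy=1.4))
E
```

```text
t: 13.63
position: [0.394, 0.3695, 0.1582]
tool_rot: [0.693, 0.721, -0.003, -0.001]
contact_force: [0.3, 0.4, 0.1]
gripper_width: 0.998
t: 13.72
position: [0.3952, 0.3706, 0.1612]
tool_rot: [0.693, 0.721, 0.0, 0.0]
contact_force: [0.8, -0.6, 1.4]
gripper_width: 1.002
[[229.0, 229.0], [333.0, 229.0], [230.0, 249.0], [332.0, 248.0]]
```

View pics/w7.png

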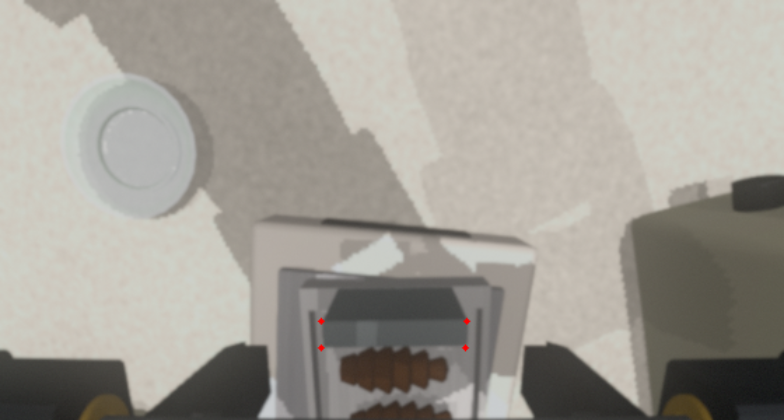

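The plate top lies exactly on the predicted corners, so I'll descend and clamp.

```bash
python3 -m inch '[{"delta_pos":[0,0,25],"yaw":0},{"delta_pos":[0,0,50],"yaw":0},{"delta_pos":[0,0,70],"yaw":0},{"delta_pos":[0,0,76],"yaw":0},{"delta_pos":[0,0,76],"yaw":0},{"delta_pos":[0,0,76],"yaw":0}]' 0
python3 -m inch '[{"delta_pos":[0,0,0],"yaw":0},{"delta_pos":[0,0,0],"yaw":0},{"delta_pos":[0,0,0],"yaw":0},{"delta_pos":[0,0,0],"yaw":0},{"delta_pos":[0,0,0],"yaw":0},{"delta_pos":[0,0,0],"yaw":0},{"delta_pos":[0,0,0],"yaw":0},{"delta_pos":[0,0,0],"yaw":0}]' 1 60
python3 -m inch '[{"delta_pos":[0,0,-2],"yaw":0},{"delta_pos":[0,0,-5],"yaw":0},{"delta_pos":[0,0,-10],"yaw":0},{"delta_pos":[0,0,-15],"yaw":0},{"delta_pos":[0,0,-20],"yaw":0},{"delta_pos":[0,0,-25],"yaw":0},{"delta_pos":[0,0,-25],"yaw":0}]'
python3 - <<'E'
from h import *
a=snap('side','d8');b=snap('wrist','w8')
cv2.imwrite('pics/m8.png',np.hstack([cv2.resize(a[230:400,120:340],(520,402)),cv2.resize(b[100:300,150:410],(260,200))if 0 else cv2.resize(b[100:300,200:360],(280,402))]))
E
```

```text
t: 14.27
position: [0.3953, 0.3715, 0.0862]
tool_rot: [0.693, 0.721, 0.001, 0.0]
contact_force: [-0.2, -0.2, 0.6]
gripper_width: 0.999
t: 14.93
position: [0.3945, 0.3711, 0.0851]
tool_rot: [0.693, 0.721, 0.0, 0.0]
contact_force: [-1.7, -1.6, 6.4]
gripper_width: 0.67
t: 15.52
position: [0.3948, 0.3714, 0.1109]
tool_rot: [0.693, 0.721, 0.001, 0.0]
contact_force: [-0.1, -0.0, -2.6]
gripper_width: 0.672
```

View pics/m8.png

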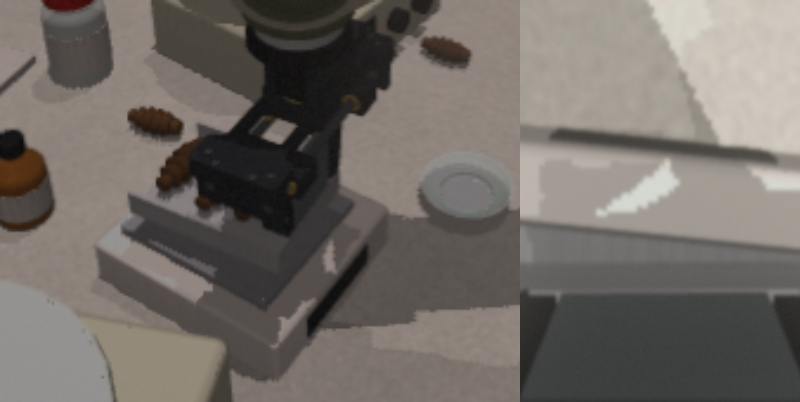

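The tray is lifted level with its cones. Carrying it over the bowl.

```bash
python3 -m inch '[{"delta_pos":[0,0,-10],"yaw":0},{"delta_pos":[0,0,-30],"yaw":0},{"delta_pos":[0,0,-55],"yaw":0},{"delta_pos":[0,0,-85],"yaw":0},{"delta_pos":[0,0,-115],"yaw":0},{"delta_pos":[0,0,-145],"yaw":0},{"delta_pos":[0,0,-165],"yaw":0},{"delta_pos":[0,0,-172],"yaw":0}]'
python3 -m inch '[{"delta_pos":[-10,3,0],"yaw":0},{"delta_pos":[-30,10,0],"yaw":0},{"delta_pos":[-55,19,0],"yaw":0},{"delta_pos":[-80,28,0],"yaw":0},{"delta_pos":[-105,37,0],"yaw":0},{"delta_pos":[-130,45,0],"yaw":0},{"delta_pos":[-155,54,0],"yaw":0},{"delta_pos":[-180,62,0],"yaw":0}]'
python3 -m inch '[{"delta_pos":[-25,9,0],"yaw":0},{"delta_pos":[-50,17,0],"yaw":0},{"delta_pos":[-75,26,0],"yaw":0},{"delta_pos":[-100,34,0],"yaw":0},{"delta_pos":[-120,41,0],"yaw":0},{"delta_pos":[-130,44,0],"yaw":0},{"delta_pos":[-132,45,0],"yaw":0},{"delta_pos":[-132,45,0],"yaw":0}]'
python3 - <<'E'
from h import *
print(manip.observe()['position'])
a=snap('side','d9');b=snap('scene','s9')
cv2.imwrite('pics/m9.png',np.hstack([cv2.resize(a[60:300,100:340],(400,400)),cv2.resize(b[60:300,200:440],(400,400))]))
E
```

```text
t: 16.28
position: [0.3949, 0.3715, 0.2855]
tool_rot: [0.693, 0.721, 0.003, 0.001]
contact_force: [0.1, -0.1, -3.3]
gripper_width: 0.673
t: 16.95
position: [0.4633, 0.1917, 0.2798]
tool_rot: [0.693, 0.721, -0.001, -0.001]
contact_force: [-0.3, -0.3, -2.9]
gripper_width: 0.676
t: 17.62
position: [0.5135, 0.0635, 0.2807]
tool_rot: [0.693, 0.721, -0.001, -0.001]
contact_force: [0.1, -0.8, -2.9]
gripper_width: 0.674
[0.51347401 0.06348279 0.28069256]
```

View pics/m9.png

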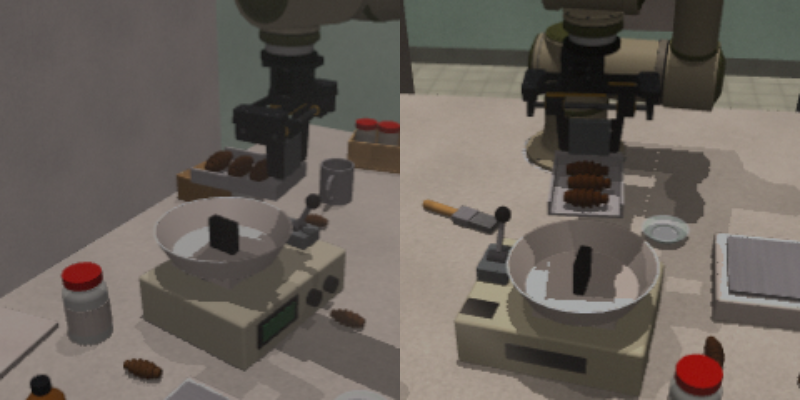

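The bowl is seated and the tray is level over its near edge with three cones. I'll loosen the grip in steps and watch the weight and moment.

```bash
cat > o.py <<'E'
from plant import manip
s=manip.observe();print(s['position'].round(4),s['contact_force'].round(2),s['ft_torque'].round(3),round(float(s['gripper_width']),3))
E
python3 o.py
R='[{"delta_pos":[0,0,0],"yaw":0},{"delta_pos":[0,0,0],"yaw":0},{"delta_pos":[0,0,0],"yaw":0},{"delta_pos":[0,0,0],"yaw":0}]' ; unset R
python3 -m inch '[{"delta_pos":[0,0,0],"yaw":0},{"delta_pos":[0,0,0],"yaw":0},{"delta_pos":[0,0,0],"yaw":0},{"delta_pos":[0,0,0],"yaw":0}]' - 16 >/dev/null; python3 o.py
python3 -m inch '[{"delta_pos":[0,0,0],"yaw":0},{"delta_pos":[0,0,0],"yaw":0},{"delta_pos":[0,0,0],"yaw":0},{"delta_pos":[0,0,0],"yaw":0}]' - 11 >/dev/null; python3 o.py
python3 -m inch '[{"delta_pos":[0,0,0],"yaw":0},{"delta_pos":[0,0,0],"yaw":0},{"delta_pos":[0,0,0],"yaw":0},{"delta_pos":[0,0,0],"yaw":0}]' - 8 >/dev/null; python3 o.py
python3 - <<'E'
from h import *
a=snap('side','d10')
E
```

```text
[0.5134 0.0645 0.2813] [ 0.45  0.56 -3.22] [ 0.128  0.128 -0.008] 0.673
[0.5137 0.064  0.2817] [-0.33 -0.09 -3.26] [ 0.114  0.109 -0.026] 0.68
[0.5139 0.0636 0.2816] [ 1.31 -0.55 -3.3 ] [0.131 0.115 0.046] 0.682
[0.5139 0.0636 0.2817] [-0.5   0.48 -3.3 ] [0.113 0.019 0.04 ] 0.68
```

```bash

python3 -m inch '[{"delta_pos":[0,0,0],"yaw":0},{"delta_pos":[0,0,0],"yaw":0},{"delta_pos":[0,0,0],"yaw":0},{"delta_pos":[0,0,0],"yaw":0},{"delta_pos":[0,0,0],"yaw":0},{"delta_pos":[0,0,0],"yaw":0}]' - 8 >/dev/null; python3 o.py
python3 - <<'E'
from h import *
a=cv2.imread('pics/d10_raw.png');b=snap('scene','s11');c=snap('side','d11')
cv2.imwrite('pics/m11.png',np.hstack([cv2.resize(x,(266,300)) for x in (a[80:260,160:320],c[80:260,160:320],b[80:260,240:400])]))
E
```

```text
[0.5139 0.0636 0.2817] [ 0.27  0.79 -2.45] [ 0.105 -0.043  0.017] 0.68
```

View pics/m11.png

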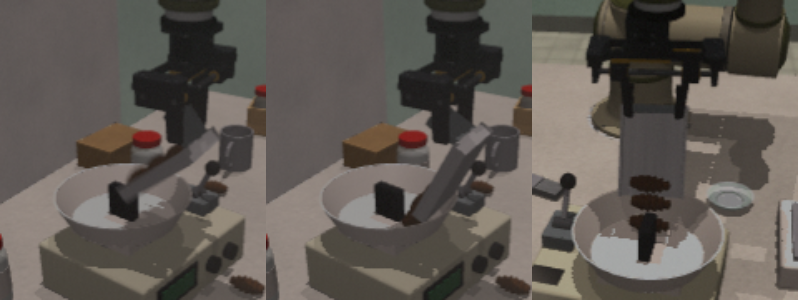

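The tray has swung down steeply and the cones are sliding into the bowl at about (645,200). I'll let it finish.

```bash

python3 -m inch '[{"delta_pos":[0,0,0],"yaw":0},{"delta_pos":[0,0,0],"yaw":0},{"delta_pos":[0,0,0],"yaw":0},{"delta_pos":[0,0,0],"yaw":0},{"delta_pos":[0,0,0],"yaw":0},{"delta_pos":[0,0,0],"yaw":0},{"delta_pos":[0,0,0],"yaw":0},{"delta_pos":[0,0,0],"yaw":0}]' - 8 >/dev/null; python3 o.py
python3 - <<'E'
from h import *
b=snap('scene','s12');c=snap('side','d12')
def brown(im,box):
    h=cv2.cvtColor(im,cv2.COLOR_BGR2HSV);m=((h[...,0]<15)&(h[...,1]>90)&(h[...,2]<130)).astype(np.uint8)
    m=m[box[1]:box[3],box[0]:box[2]];n,l,s,ce=cv2.connectedComponentsWithStats(m)
    return [((ce[i]+box[:2]).round(0).tolist(),int(s[i,4])) for i in range(1,n) if s[i,4]>20]
for f in('s11','s12'): print(f,brown(cv2.imread(f'pics/{f}_raw.png'),(240,100,480,310)))
print(proj('s12',[[.627,.067,.116],[.627,.067,.158]]).round(0))
for f in('d11','d12'): print(f,brown(cv2.imread(f'pics/{f}_raw.png'),(120,80,340,300)))
cv2.imwrite('pics/m12.png',np.hstack([cv2.resize(x,(396,396)) for x in (c[80:260,160:340],b[80:260,240:420])]))
E
```

```text
[0.5138 0.0636 0.2816] [-0.34  0.03 -2.2 ] [ 0.094 -0.076  0.034] 0.678
s11 [([310.0, 190.0], 145), ([310.0, 201.0], 150), ([302.0, 212.0], 39), ([317.0, 214.0], 36), ([388.0, 270.0], 135), ([454.0, 277.0], 318), ([377.0, 292.0], 153), ([448.0, 294.0], 57)]
s12 [([310.0, 190.0], 144), ([311.0, 201.0], 148), ([302.0, 212.0], 44), ([318.0, 215.0], 39), ([388.0, 270.0], 138), ([454.0, 277.0], 318), ([377.0, 292.0], 152), ([448.0, 294.0], 56)]
[[308. 231.]
 [309. 217.]]
d11 [([327.0, 135.0], 174), ([327.0, 154.0], 140), ([337.0, 158.0], 21), ([233.0, 169.0], 329), ([289.0, 191.0], 40), ([247.0, 208.0], 42), ([149.0, 229.0], 117), ([312.0, 250.0], 43), ([185.0, 281.0], 176), ([130.0, 297.0], 89)]
d12 [([327.0, 135.0], 176), ([323.0, 154.0], 134), ([242.0, 166.0], 211), ([213.0, 174.0], 54), ([223.0, 175.0], 25), ([289.0, 191.0], 38), ([246.0, 211.0], 35), ([149.0, 230.0], 121), ([312.0, 250.0], 41), ([185.0, 281.0], 176), ([130.0, 297.0], 88)]
```

```bash

python3 -m inch '[{"delta_pos":[0,0,-8],"yaw":0},{"delta_pos":[0,0,-16],"yaw":0},{"delta_pos":[0,0,-24],"yaw":0},{"delta_pos":[0,0,-32],"yaw":0},{"delta_pos":[0,0,-40],"yaw":0},{"delta_pos":[0,0,-40],"yaw":0},{"delta_pos":[0,0,-40],"yaw":0},{"delta_pos":[0,0,-40],"yaw":0}]' - 8 >/dev/null; python3 o.py
python3 - <<'E'
from h import *
b=snap('scene','s13');c=snap('side','d13')
cv2.imwrite('pics/m13.png',np.hstack([cv2.resize(x,(396,396)) for x in (c[60:260,150:350],b[60:260,230:430])]))
E
```

```text
[0.5137 0.0636 0.3215] [-2.14 -0.5  -0.86] [-0.014  0.192 -0.038] 0.684
```

View pics/m13.png

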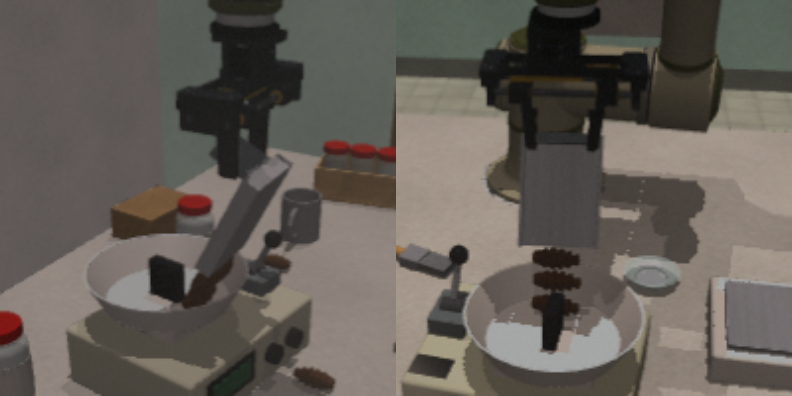

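```bash
python3 - <<'E'
from h import *
for u in((310,190),(310,201),(310,213)):
    print(u,[at('s13',u,z).round(3)[[0,2]].tolist() for z in(.13,.145,.16,.175)])
# rim near-edge and lip corners
print('rim near',proj('s13',[[.517,.067,.158],[.521,.067,.158],[.602,.067,.17]]).round(0))
print('lip',[at('s13',(230+u/1.98,60+246/1.98),z).round(3).tolist() for u in(520,597) for z in(.16,.18,.2,.22)])
print('side lip',[at('d13',(150+u/1.98,60+v/1.98),z).round(3).tolist() for u,v in((205,240),(240,262)) for z in(.16,.18,.2,.22)])
E
```

```text
(310, 190) [[0.47, 0.13], [0.492, 0.145], [0.514, 0.16], [0.537, 0.175]]
(310, 201) [[0.521, 0.13], [0.542, 0.145], [0.563, 0.16], [0.584, 0.175]]
(310, 213) [[0.573, 0.13], [0.593, 0.145], [0.613, 0.16], [0.633, 0.175]]
rim near [[312. 191.]
 [312. 192.]
 [310. 207.]]
lip [[0.429, 0.538, 0.16], [0.462, 0.525, 0.18], [0.494, 0.511, 0.2], [0.526, 0.497, 0.22], [0.416, 0.642, 0.16], [0.449, 0.625, 0.18], [0.482, 0.608, 0.2], [0.515, 0.591, 0.22]]
side lip [[0.624, -0.033, 0.16], [0.603, 0.002, 0.18], [0.582, 0.037, 0.2], [0.56, 0.072, 0.22], [0.548, 0.001, 0.16], [0.53, 0.035, 0.18], [0.512, 0.069, 0.2], [0.494, 0.102, 0.22]]
```

```bash
python3 o.py
python3 -m inch '[{"delta_pos":[0,0,-5],"yaw":0},{"delta_pos":[0,0,-15],"yaw":0},{"delta_pos":[0,0,-30],"yaw":0},{"delta_pos":[0,0,-30],"yaw":0},{"delta_pos":[0,0,-30],"yaw":0}]' - 8 >/dev/null; python3 o.py
python3 - <<'E'
from h import *
def brown(im,box):
    h=cv2.cvtColor(im,cv2.COLOR_BGR2HSV);m=((h[...,0]<15)&(h[...,1]>90)&(h[...,2]<130)).astype(np.uint8)
    m=m[box[1]:box[3],box[0]:box[2]];n,l,s,ce=cv2.connectedComponentsWithStats(m)
    return [((ce[i]+box[:2]).round(0).tolist(),int(s[i,4])) for i in range(1,n) if s[i,4]>20]
b=snap('scene','s14');c=snap('side','d14')
print(brown(b,(250,100,380,260)))
cv2.imwrite('pics/m14.png',np.hstack([cv2.resize(x,(396,396)) for x in (c[60:220,190:350],b[60:220,240:400])]))
E
```

```text
[0.5137 0.0636 0.3214] [-1.36 -0.25 -0.83] [0.011 0.159 0.008] 0.677
[0.5141 0.0637 0.3523] [-0.17 -0.45 -3.31] [ 0.073 -0.121 -0.095] 0.682
[([311.0, 187.0], 142), ([312.0, 201.0], 146), ([302.0, 212.0], 40), ([317.0, 214.0], 35)]
```

```bash
python3 -m inch '[{"delta_pos":[0,0,0],"yaw":0},{"delta_pos":[0,0,0],"yaw":0},{"delta_pos":[0,0,0],"yaw":0}]' - 8 >/dev/null; python3 o.py;python3 o.py
```

```text
[0.5138 0.0637 0.3513] [-0.24  0.54 -1.7 ] [ 0.119 -0.068  0.003] 0.677
[0.5138 0.0637 0.3513] [-0.24  0.54 -1.7 ] [ 0.119 -0.068  0.003] 0.677
```

View pics/m14.png

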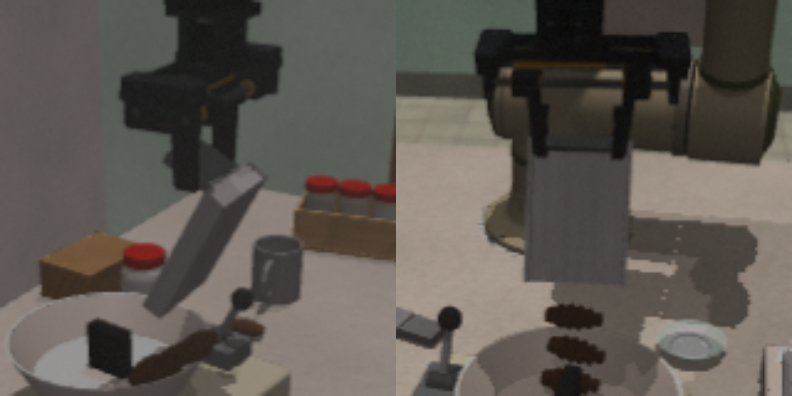

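The tray is empty and free, tilted about 57°. The top cone sits up by the near rim and I'll settle it later. Next I take the tray back to the pan: lip down first, then lay it flat.

```bash

python3 -m inch '[{"delta_pos":[0,0,0],"yaw":0},{"delta_pos":[10,0,0],"yaw":0},{"delta_pos":[35,0,0],"yaw":2},{"delta_pos":[70,-1,0],"yaw":5.3},{"delta_pos":[105,-2,0],"yaw":5.3},{"delta_pos":[140,-3,0],"yaw":5.3},{"delta_pos":[175,-3,0],"yaw":5.3},{"delta_pos":[210,-4,0],"yaw":5.3}]' - 60
python3 -m inch '[{"delta_pos":[25,0,0],"yaw":0},{"delta_pos":[50,0,0],"yaw":0},{"delta_pos":[70,0,0],"yaw":0},{"delta_pos":[85,0,0],"yaw":0},{"delta_pos":[85,0,0],"yaw":0}]'
python3 - <<'E'
from h import *
s=manip.observe();p=s['position'];q=s['tool_rot'];a=2*np.arctan2(q[1],q[0]);d=np.array([.497,.3635])-p[:2]
print(p,np.degrees(a),'tool dx,dy',d@[np.cos(a),np.sin(a)],d@[np.sin(a),-np.cos(a)])
c=snap('side','d15')
# tray tilt estimate: detect lip corners manually unavailable; print predicted lip
for phi in(45,55,65):
    t=np.radians(phi+18.2);L=[[p[0]+.141*np.cos(t),p[1]+b,p[2]+.019-.141*np.sin(t)] for b in(-.05,.05)];print(phi,proj('d15',L).round(0).tolist())
cv2.imwrite('pics/d15.png',cv2.resize(c,None,fx=1.4,fy=1.4))
g=cv2.cvtColor(c,cv2.COLOR_BGR2GRAY)
E
```

```text
t: 22.33
position: [0.5007, 0.2757, 0.3517]
tool_rot: [0.725, 0.688, 0.0, -0.0]
contact_force: [0.6, -1.0, -2.6]
gripper_width: 0.677
t: 22.75
position: [0.505, 0.3612, 0.3507]
tool_rot: [0.724, 0.689, -0.0, -0.001]
contact_force: [0.3, -0.4, -3.3]
gripper_width: 0.674
[0.50500968 0.3612001  0.35073073] 87.17199409569761 tool dx,dy 0.0019019221849073914 -0.008113401875943312
45 [[188.0, 215.0], [152.0, 240.0]]
55 [[197.0, 222.0], [162.0, 248.0]]
65 [[207.0, 227.0], [173.0, 254.0]]
```

```bash

python3 -m inch '[{"delta_pos":[2,-8,30],"yaw":0},{"delta_pos":[2,-8,65],"yaw":0},{"delta_pos":[2,-8,100],"yaw":0},{"delta_pos":[2,-8,130],"yaw":0},{"delta_pos":[2,-8,145],"yaw":0},{"delta_pos":[2,-8,145],"yaw":0},{"delta_pos":[2,-8,145],"yaw":0}]'
python3 o.py
python3 -m inch '[{"delta_pos":[0,0,4],"yaw":0},{"delta_pos":[0,0,8],"yaw":0},{"delta_pos":[0,0,12],"yaw":0},{"delta_pos":[0,0,12],"yaw":0}]' >/dev/null;python3 o.py
python3 -m inch '[{"delta_pos":[0,0,4],"yaw":0},{"delta_pos":[0,0,8],"yaw":0},{"delta_pos":[0,0,8],"yaw":0}]' - 20 >/dev/null;python3 o.py
python3 -m inch '[{"delta_pos":[0,0,4],"yaw":0},{"delta_pos":[0,0,6],"yaw":0},{"delta_pos":[0,0,6],"yaw":0}]' - 15 >/dev/null;python3 o.py
```

```text
t: 23.38
position: [0.498, 0.3601, 0.2071]
tool_rot: [0.726, 0.688, -0.0, 0.0]
contact_force: [0.1, -0.2, -1.5]
gripper_width: 0.672
[0.498  0.3601 0.2071] [ 0.07 -0.21 -1.49] [ 0.027 -0.065  0.014] 0.672
[0.4979 0.3605 0.1942] [-0.01 -0.55 -2.47] [ 0.088 -0.085 -0.019] 0.674
[0.4977 0.3605 0.1858] [-0.28 -0.36 -2.06] [ 0.131 -0.097  0.033] 0.677
[0.4987 0.361  0.1832] [-3.36 -1.74 12.34] [-0.226  0.47   0.017] 0.676
```

```bash

python3 -m inch '[{"delta_pos":[0,-8,0],"yaw":0},{"delta_pos":[0,-16,1],"yaw":0},{"delta_pos":[0,-26,4],"yaw":0},{"delta_pos":[0,-36,8],"yaw":0},{"delta_pos":[0,-36,8],"yaw":0}]' - 8 >/dev/null;python3 o.py
python3 -m inch '[{"delta_pos":[0,-10,4],"yaw":0},{"delta_pos":[0,-22,10],"yaw":0},{"delta_pos":[0,-34,17],"yaw":0},{"delta_pos":[0,-34,17],"yaw":0}]' - 8 >/dev/null;python3 o.py
python3 -m inch '[{"delta_pos":[0,-10,8],"yaw":0},{"delta_pos":[0,-19,16],"yaw":0},{"delta_pos":[0,-27,25],"yaw":0},{"delta_pos":[0,-27,25],"yaw":0}]' - 8 >/dev/null;python3 o.py
```

```text
[0.46   0.3627 0.1719] [-0.3  -0.28 -0.11] [ 0.04   0.092 -0.033] 0.679
[0.4262 0.3642 0.1546] [-1.66 -0.09 -1.23] [0.037 0.077 0.003] 0.682
[0.4003 0.3655 0.1296] [ 0.35  0.21 -0.99] [ 0.165  0.024 -0.034] 0.683
```

```bash

python3 -m inch '[{"delta_pos":[0,-7,10],"yaw":0},{"delta_pos":[0,-14,20],"yaw":0},{"delta_pos":[0,-19,30],"yaw":0},{"delta_pos":[0,-23,38],"yaw":0},{"delta_pos":[0,-23,38],"yaw":0}]' - 8 >/dev/null;python3 o.py
python3 -m inch '[{"delta_pos":[0,-1,2],"yaw":0},{"delta_pos":[0,-2,4],"yaw":0},{"delta_pos":[0,-2,4],"yaw":0},{"delta_pos":[0,-2,4],"yaw":0}]' - 8 >/dev/null;python3 o.py
python3 -m inch '[{"delta_pos":[0,0,2],"yaw":0},{"delta_pos":[0,0,3],"yaw":0},{"delta_pos":[0,0,3],"yaw":0}]' - 8 >/dev/null;python3 o.py
```

```text
[0.3779 0.3667 0.0918] [-0.92  0.22 -1.02] [ 0.096  0.007 -0.004] 0.68
[0.3767 0.3672 0.0891] [ 1.72  0.   -0.01] [ 0.133 -0.219  0.028] 0.676
[0.3767 0.3672 0.0868] [-0.45 -2.08  7.92] [-0.315  0.117 -0.044] 0.675
```

```bash

python3 -m inch '[{"delta_pos":[0,0,0],"yaw":0},{"delta_pos":[0,0,0],"yaw":0},{"delta_pos":[0,0,-3],"yaw":0},{"delta_pos":[0,0,-6],"yaw":0},{"delta_pos":[1,8,-6],"yaw":0},{"delta_pos":[2,16,-6],"yaw":0},{"delta_pos":[2.6,23,-6],"yaw":0},{"delta_pos":[2.6,23,-6],"yaw":0}]' - 60 >/dev/null;python3 o.py
python3 -m inch '[{"delta_pos":[0,0,2],"yaw":0},{"delta_pos":[0,0,4],"yaw":0},{"delta_pos":[0,0,5],"yaw":0},{"delta_pos":[0,0,6],"yaw":0},{"delta_pos":[0,0,6],"yaw":0}]' - 60 >/dev/null;python3 o.py
python3 -m inch '[{"delta_pos":[0,0,0],"yaw":0},{"delta_pos":[0,0,0],"yaw":0},{"delta_pos":[0,0,0],"yaw":0},{"delta_pos":[0,0,0],"yaw":0},{"delta_pos":[0,0,0],"yaw":0},{"delta_pos":[0,0,0],"yaw":0},{"delta_pos":[0,0,0],"yaw":0}]' 0 >/dev/null;python3 o.py
python3 -m inch '[{"delta_pos":[0,0,-20],"yaw":0},{"delta_pos":[0,0,-55],"yaw":0},{"delta_pos":[0,10,-95],"yaw":0},{"delta_pos":[0,30,-135],"yaw":0},{"delta_pos":[0,50,-175],"yaw":0},{"delta_pos":[0,60,-210],"yaw":0},{"delta_pos":[0,60,-225],"yaw":0},{"delta_pos":[0,60,-225],"yaw":0}]' 0 >/dev/null;python3 o.py
python3 - <<'E'
from h import *
b=snap('wrist','w16');snap('scene','s16')
print(par('w16')[2].round(3).tolist())
for z,pts in((.055,[(.387,.3046),(.3928,.4339),(.5395,.4259),(.5349,.2965)]),): print(proj('w16',[[x,y,z] for x,y in pts]).round(0).tolist())
c,s_=np.cos(-.054),np.sin(-.054);T=lambda x,y,z:[.4635+c*x-s_*y,.3652+s_*x+c*y,.055+z]
print('tray pred lip',proj('w16',[T(.07,-.05,.004),T(.07,.05,.004)]).round(0).tolist(),'plate',proj('w16',[T(-.07,-.03,.075),T(-.07,.03,.075),T(-.058,.03,.075),T(-.058,-.03,.075)]).round(0).tolist())
E
```

```text
[0.4009 0.3683 0.0914] [-0.19 -1.14 -2.15] [0.134 0.061 0.02 ] 0.672
[0.3993 0.3683 0.0871] [-3.6  -5.8  13.88] [-0.746  0.801 -0.003] 0.673
[0.3992 0.3684 0.0856] [-1.2  -0.25 -0.66] [ 0.134 -0.064  0.009] 0.999
[0.4605 0.3655 0.3146] [ 1.27  0.   -0.01] [ 0.074 -0.035 -0.028] 0.999
[[0.052, -0.961, -0.271, 0.392], [0.999, 0.051, 0.011, 0.369], [0.003, -0.271, 0.963, 0.461], [0.0, 0.0, 0.0, 1.0]]
[[227.0, 116.0], [335.0, 115.0], [330.0, 231.0], [232.0, 232.0]]
tray pred lip [[242.0, 230.0], [319.0, 230.0]] plate [[250.0, 119.0], [311.0, 119.0], [311.0, 131.0], [251.0, 131.0]]
```

```bash
python3 - <<'E'
from h import *
from scipy.optimize import differential_evolution
def run(f,x0,lab):
    g=cv2.GaussianBlur(cv2.cvtColor(cv2.imread(f'pics/{f}_raw.png'),cv2.COLOR_BGR2GRAY),(0,0),1.2).astype(np.float32)
    gx,gy=cv2.Sobel(g,cv2.CV_32F,1,0),cv2.Sobel(g,cv2.CV_32F,0,1)
    S=[((-.07,-.03,.075),(-.07,.03,.075)),((-.058,-.03,.075),(-.058,.03,.075)),((-.07,-.03,.075),(-.058,-.03,.075)),((-.07,.03,.075),(-.058,.03,.075)),
       ((-.055,-.05,.022),(.07,-.05,.022)),((-.055,.05,.022),(.07,.05,.022)),((.07,-.05,.004),(.07,.05,.004)),((-.055,-.047,.022),(.07,-.047,.022)),((-.055,.047,.022),(.07,.047,.022))]
    t=np.linspace(0,1,40)[:,None];L=[np.array(a)*(1-t)+np.array(b)*t for a,b in S];P=np.vstack(L)
    def cost(v):
        c,s=np.cos(v[2]),np.sin(v[2]);X=np.c_[v[0]+c*P[:,0]-s*P[:,1],v[1]+s*P[:,0]+c*P[:,1],P[:,2]+.055]
        uv=proj(f,X).astype(np.float32);tot=0
        for i in range(len(S)):
            q=uv[40*i:40*i+40];d=q[-1]-q[0];d/=np.linalg.norm(d)
            a=cv2.remap(gx,q[:,0],q[:,1],1)[:,0];b=cv2.remap(gy,q[:,0],q[:,1],1)[:,0]
            tot+=min(abs(np.mean(-d[1]*a+d[0]*b)),60)
        return -tot
    r=differential_evolution(cost,[(x0[0]-.02,x0[0]+.02),(x0[1]-.02,x0[1]+.02),(x0[2]-.15,x0[2]+.15)],seed=1,popsize=25)
    print(lab,r.x[:2].round(4),np.degrees(r.x[2]).round(1),r.fun.round(0),cost(x0).round(0))
run('w6',(.4587,.3737,.042),'before');run('w16',(.4635,.3652,-.054),'after')
E
```

```text
before [0.4585 0.374 ] 3.0 -377.0 -363.0
after [0.4617 0.3656] -3.2 -414.0 -359.0
```

Edge fitting puts the tray at (0.4617,0.3656), −3.2°, within 2 mm of the pan centre and parallel to it. Now I find all the cones numerically again, both strays and those in the bowl.

```bash
cat >> h.py <<'E'
def brown(f,z=None,mn=40,box=(0,0,560,420),thr=130):
    im=cv2.imread(f'pics/{f}_raw.png');h=cv2.cvtColor(im,cv2.COLOR_BGR2HSV);m=((h[...,0]<15)&(h[...,1]>90)&(h[...,2]<thr)).astype(np.uint8)
    k=np.zeros_like(m);k[box[1]:box[3],box[0]:box[2]]=1;m*=k
    m=cv2.morphologyEx(m,cv2.MORPH_CLOSE,np.ones((3,3)));n,l,s,ce=cv2.connectedComponentsWithStats(m)
    for i in range(1,n):
        if s[i,4]<mn: continue
        pts=np.argwhere(l==i)[:,::-1].astype(np.float32);(c,wh,_)=cv2.minAreaRect(pts)
        q=pts-pts.mean(0);v=np.linalg.svd(q,full_matrices=False)[2][0];pr=q@v;e=[pts.mean(0)+v*pr.min(),pts.mean(0)+v*pr.max()]
        o=''
        if z is not None:
            a,b=at(f,e[0],z),at(f,e[1],z);o=((a+b)/2).round(4)[:2].tolist(),'len',round(np.linalg.norm(a-b),3),'ang',round(np.degrees(np.arctan2((b-a)[1],(b-a)[0])),1)
        print(f,ce[i].round(0),s[i,4],o)
E
python3 - <<'E'
from h import *
brown('w16',.014); snap('side','d16'); brown('d16',.014); brown('s16',.014)
E
```

```text
w16 [225. 286.] 217 ([0.6346, 0.2698], 'len', np.float64(0.045), 'ang', np.float64(11.8))
d16 [383. 122.] 5559 ([0.5337, -1.3323], 'len', np.float64(1.385), 'ang', np.float64(73.4))
d16 [212. 172.] 69 ([0.959, -0.2808], 'len', np.float64(0.066), 'ang', np.float64(77.7))
d16 [259. 204.] 248 ([0.6751, -0.1572], 'len', np.float64(0.169), 'ang', np.float64(78.9))
d16 [150. 230.] 128 ([0.8743, 0.1423], 'len', np.float64(0.066), 'ang', np.float64(51.6))
d16 [308. 249.] 71 ([0.4314, -0.0008], 'len', np.float64(0.054), 'ang', np.float64(-179.7))
d16 [185. 281.] 179 ([0.6397, 0.2689], 'len', np.float64(0.061), 'ang', np.float64(-172.2))
d16 [127. 303.] 384 ([0.7032, 0.3939], 'len', np.float64(0.052), 'ang', np.float64(56.7))
d16 [131. 324.] 62 ([0.6482, 0.4339], 'len', np.float64(0.043), 'ang', np.float64(50.9))
s16 [ 95. 144.] 58 ([0.0797, -0.822], 'len', np.float64(0.219), 'ang', np.float64(-145.0))
s16 [  6. 186.] 576 ([0.3718, -1.0099], 'len', np.float64(0.389), 'ang', np.float64(38.5))
s16 [311. 187.] 153 ([0.2816, 0.0494], 'len', np.float64(0.071), 'ang', np.float64(83.6))
s16 [ 35. 236
[... 281 characters left out ...]
197, -0.2763], 'len', np.float64(0.049), 'ang', np.float64(10.1))
s16 [174. 269.] 135 ([0.6979, -0.2681], 'len', np.float64(0.066), 'ang', np.float64(-59.7))
s16 [388. 270.] 138 ([0.6385, 0.2734], 'len', np.float64(0.066), 'ang', np.float64(15.3))
s16 [454. 277.] 321 ([0.6375, 0.4319], 'len', np.float64(0.053), 'ang', np.float64(70.7))
s16 [377. 292.] 157 ([0.7105, 0.2414], 'len', np.float64(0.067), 'ang', np.float64(79.2))
s16 [448. 294.] 56 ([0.6972, 0.4078], 'len', np.float64(0.047), 'ang', np.float64(67.8))
s16 [136. 340.] 905 ([0.9264, -0.2868], 'len', np.float64(0.171), 'ang', np.float64(-66.5))
s16 [ 26. 377.] 1202 ([1.0411, -0.4732], 'len', np.float64(0.135), 'ang', np.float64(82.5))
```

```bash

python3 -m inch '[{"delta_pos":[-37,12,-2],"yaw":0},{"delta_pos":[-74,25,-4],"yaw":0},{"delta_pos":[-111,37,-6],"yaw":0},{"delta_pos":[-148,50,-8],"yaw":0},{"delta_pos":[-185,62,-10],"yaw":0},{"delta_pos":[-222,75,-12],"yaw":0},{"delta_pos":[-258,87,-14],"yaw":0},{"delta_pos":[-295,100,-16],"yaw":0}]' 0 >/dev/null
python3 -m inch '[{"delta_pos":[0,0,0],"yaw":0},{"delta_pos":[0,0,0],"yaw":0}]' >/dev/null; python3 o.py
python3 - <<'E'
from h import *
a=snap('wrist','w17');brown('w17',.15)
print(proj('w17',[[.627,.067,.158],[.517,.067,.158],[.602,.067,.17]]).round(0).tolist())
b=cv2.imread('pics/s16_raw.png');c=cv2.imread('pics/d16_raw.png')
cv2.imwrite('pics/m17.png',np.vstack([a[:300],np.hstack([cv2.resize(b[150:260,240:380],(280,220)),cv2.resize(c[150:260,190:330],(280,220))])]))
E
```

```text
[0.5434 0.0641 0.3248] [0.57 0.52 0.32] [ 0.099 -0.069  0.008] 1.0
w17 [236.  84.] 311 ([0.4418, 0.0274], 'len', np.float64(0.038), 'ang', np.float64(0.3))
w17 [282. 179.] 1841 ([0.5335, 0.0664], 'len', np.float64(0.07), 'ang', np.float64(68.3))
w17 [427. 226.] 233 ([0.5901, 0.2139], 'len', np.float64(0.037), 'ang', np.float64(6.2))
w17 [266. 214.] 51 ([0.5686, 0.0474], 'len', np.float64(0.012), 'ang', np.float64(-84.3))
w17 [ 64. 241.] 180 ([0.5862, -0.1745], 'len', np.float64(0.037), 'ang', np.float64(13.7))
w17 [526. 246.] 366 ([0.6193, 0.3316], 'len', np.float64(0.036), 'ang', np.float64(-61.5))
w17 [411. 343.] 171 ([0.7395, 0.2148], 'len', np.float64(0.06), 'ang', np.float64(64.7))
w17 [447. 362.] 46 ([0.7669, 0.2538], 'len', np.float64(0.015), 'ang', np.float64(-104.5))
[[289.0, 269.0], [283.0, 164.0], [288.0, 251.0]]
```

View pics/m17.png

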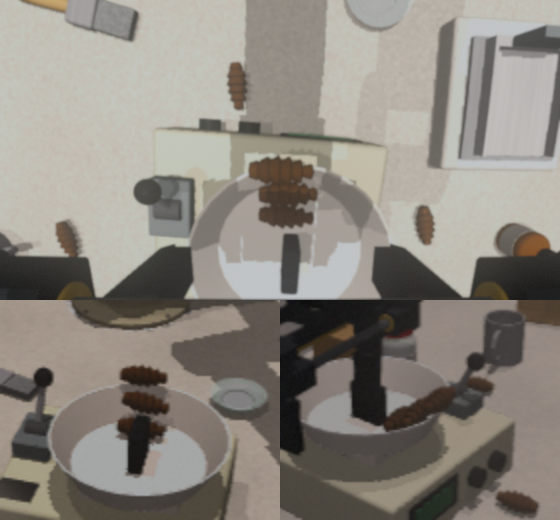

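The top cone lies right on the near rim at wrist (281,170) and could fall. The other two at (287,193) and (287,214) are inside the bowl. I'll triangulate it, pinch it endwise and put it well inside.

```bash
python3 - <<'E'
from h import *
def tri(l):
    A=np.zeros((3,3));b=np.zeros(3)
    for f,u in l:
        o,d=ray(f,u);d/=np.linalg.norm(d);M=np.eye(3)-np.outer(d,d);A+=M;b+=M@o
    return np.linalg.solve(A,b).round(4)
print('top',tri([('w17',(281,170)),('s16',(311,187.5))]),'mid',tri([('w17',(287,194)),('s16',(312.5,201))]),'low',tri([('w17',(287,215)),('s16',(310,213.5))]))
print('ball',tri([('w17',(150,190)),('s16',(261,188.5)),('d16',(287.5,180.5))]))
for u in((249,171),(313,171)):print(at('w17',u,.165).round(3))
s=manip.observe();p=s['position'];q=s['tool_rot'];print(p,np.degrees(2*np.arctan2(q[1],q[0])))
E
```

```text
top [0.5206 0.0642 0.1722] mid [0.5484 0.0698 0.1498] low [0.5761 0.0675 0.1305]
ball [ 0.5336 -0.0638  0.1692]
[0.521 0.035 0.165]
[0.524 0.095 0.165]
[0.54316975 0.06544342 0.32515687] 86.9549167855509
```

```bash

python3 -m inch '[{"delta_pos":[-2.4,-22.5,20],"yaw":0},{"delta_pos":[-2.4,-22.5,55],"yaw":0},{"delta_pos":[-2.4,-22.5,90],"yaw":0},{"delta_pos":[-2.4,-22.5,125],"yaw":0},{"delta_pos":[-2.4,-22.5,150],"yaw":0},{"delta_pos":[-2.4,-22.5,162],"yaw":0},{"delta_pos":[-2.4,-22.5,162],"yaw":0},{"delta_pos":[-2.4,-22.5,162],"yaw":0}]' 0 >/dev/null; python3 o.py
python3 -m inch '[{"delta_pos":[0,0,0],"yaw":0},{"delta_pos":[0,0,0],"yaw":0},{"delta_pos":[0,0,0],"yaw":0},{"delta_pos":[0,0,0],"yaw":0},{"delta_pos":[0,0,0],"yaw":0},{"delta_pos":[0,0,0],"yaw":0},{"delta_pos":[0,0,0],"yaw":0},{"delta_pos":[0,0,0],"yaw":0}]' 1 15 >/dev/null; python3 o.py
```

```text
[0.5205 0.0654 0.1644] [-0.81 -0.82  0.56] [ 0.042 -0.036  0.055] 0.997
[0.5211 0.0642 0.165 ] [-0.96 -0.06  4.1 ] [0.155 0.094 0.049] 0.637
```

```bash

python3 -m inch '[{"delta_pos":[0,0,-10],"yaw":0},{"delta_pos":[0,0,-26],"yaw":0},{"delta_pos":[1,25,-28],"yaw":0},{"delta_pos":[2,55,-28],"yaw":0},{"delta_pos":[3,85,-28],"yaw":0},{"delta_pos":[4,115,-28],"yaw":0},{"delta_pos":[4,145,-28],"yaw":0},{"delta_pos":[4,160,-28],"yaw":0}]' >/dev/null; python3 o.py
python3 -m inch '[{"delta_pos":[0,0,15],"yaw":0},{"delta_pos":[0,0,35],"yaw":0},{"delta_pos":[0,0,48],"yaw":0},{"delta_pos":[0,0,48],"yaw":0}]' >/dev/null; python3 o.py
python3 -m inch '[{"delta_pos":[0,0,0],"yaw":0},{"delta_pos":[0,0,0],"yaw":0},{"delta_pos":[0,0,0],"yaw":0},{"delta_pos":[0,0,0],"yaw":0}]' 0.2 >/dev/null; python3 o.py
python3 -m inch '[{"delta_pos":[0,0,-30],"yaw":0},{"delta_pos":[0,-20,-65],"yaw":0},{"delta_pos":[0,-50,-105],"yaw":0},{"delta_pos":[0,-85,-140],"yaw":0},{"delta_pos":[0,-120,-175],"yaw":0},{"delta_pos":[0,-140,-180],"yaw":0},{"delta_pos":[0,-140,-180],"yaw":0}]' 0 >/dev/null; python3 o.py
python3 - <<'E'
from h import *
snap('wrist','w18');brown('w18',.13);snap('scene','s18');brown('s18',.13,box=(240,150,380,260))
E
```

```text
[0.683  0.0595 0.1924] [-1.17 -1.19 -1.15] [ 0.077 -0.015 -0.03 ] 0.633
[0.6798 0.0599 0.1417] [ 0.12  0.59 -1.66] [ 0.132 -0.039  0.012] 0.635
[0.6813 0.0598 0.1459] [ 0.2  -0.18 -0.25] [ 0.086 -0.05   0.034] 0.799
[0.5383 0.0679 0.3314] [0.73 0.35 1.18] [ 0.094 -0.061  0.042] 1.002
w18 [235.  85.] 298 ([0.4384, 0.0255], 'len', np.float64(0.041), 'ang', np.float64(0.0))
w18 [422. 228.] 173 ([0.6004, 0.2247], 'len', np.float64(0.032), 'ang', np.float64(3.9))
w18 [ 65. 240.] 169 ([0.5929, -0.1898], 'len', np.float64(0.04), 'ang', np.float64(13.9))
w18 [520. 246.] 385 ([0.6276, 0.3498], 'len', np.float64(0.039), 'ang', np.float64(112.7))
w18 [407. 340.] 184 ([0.7531, 0.2247], 'len', np.float64(0.064), 'ang', np.float64(69.9))
s18 [312. 202.] 162 ([0.5239, 0.0688], 'len', np.float64(0.065), 'ang', np.float64(61.9))
s18 [302. 212.] 45 ([0.5709, 0.0479], 'len', np.float64(0.026), 'ang', np.float64(-40.7))
s18 [303. 240.] 196 ([0.68, 0.0603], 'len', np.float64(0.055), 'ang', np.float64(84.7))
```

```bash

python3 -m inch '[{"delta_pos":[35,12,0],"yaw":-3},{"delta_pos":[70,25,0],"yaw":-7},{"delta_pos":[105,38,0],"yaw":-13},{"delta_pos":[140,51,0],"yaw":-13},{"delta_pos":[175,64,0],"yaw":-13},{"delta_pos":[210,76,0],"yaw":-13},{"delta_pos":[225,82,20],"yaw":-13},{"delta_pos":[225,82,50],"yaw":-13}]' 0 >/dev/null
python3 -m inch '[{"delta_pos":[0,0,30],"yaw":0},{"delta_pos":[0,0,60],"yaw":0},{"delta_pos":[0,0,90],"yaw":0},{"delta_pos":[0,0,90],"yaw":0}]' >/dev/null; python3 o.py
python3 - <<'E'
from h import *
snap('wrist','w19');brown('w19',.014,thr=170);q=manip.observe()['tool_rot'];print(np.degrees(2*np.arctan2(q[1],q[0])))
E
```

```text
[0.633  0.2869 0.1759] [-0.01  0.03 -1.18] [ 0.095 -0.056 -0.035] 1.002
w19 [266. 182.] 470 ([0.6237, 0.2696], 'len', np.float64(0.028), 'ang', np.float64(2.0))
w19 [426. 254.] 788 ([0.6689, 0.4437], 'len', np.float64(0.058), 'ang', np.float64(67.3))
w19 [188. 357.] 980 ([0.8387, 0.2111], 'len', np.float64(0.084), 'ang', np.float64(92.8))
99.98695293423746
```

```bash

python3 -m inch '[{"delta_pos":[0,0,35],"yaw":0},{"delta_pos":[0,0,70],"yaw":0},{"delta_pos":[0,0,105],"yaw":0},{"delta_pos":[0,0,140],"yaw":0},{"delta_pos":[0,0,160],"yaw":0},{"delta_pos":[0,0,170],"yaw":0},{"delta_pos":[0,0,170],"yaw":0},{"delta_pos":[0,0,170],"yaw":0}]' 0 >/dev/null; python3 o.py
python3 -m inch '[{"delta_pos":[0,0,0],"yaw":0},{"delta_pos":[0,0,0],"yaw":0},{"delta_pos":[0,0,0],"yaw":0},{"delta_pos":[0,0,0],"yaw":0},{"delta_pos":[0,0,0],"yaw":0},{"delta_pos":[0,0,0],"yaw":0},{"delta_pos":[0,0,0],"yaw":0},{"delta_pos":[0,0,0],"yaw":0}]' 1 15 >/dev/null
python3 -m inch '[{"delta_pos":[0,0,0],"yaw":0},{"delta_pos":[0,0,0],"yaw":0},{"delta_pos":[0,0,0],"yaw":0},{"delta_pos":[0,0,0],"yaw":0}]' 1 15 >/dev/null; python3 o.py
```

```text
[0.6361 0.2878 0.0165] [-0.24 -0.47 -0.48] [ 0.066 -0.036  0.005] 0.995
[0.6348 0.2876 0.0146] [-0.04  0.37 -0.12] [ 0.087 -0.07  -0.027] 0.313
```

```bash

python3 -m inch '[{"delta_pos":[0,0,0],"yaw":0},{"delta_pos":[0,0,0],"yaw":0},{"delta_pos":[0,0,0],"yaw":0},{"delta_pos":[0,0,5],"yaw":0},{"delta_pos":[0,0,10],"yaw":0},{"delta_pos":[0,0,10],"yaw":0}]' 0.5 >/dev/null; python3 o.py
python3 -m inch '[{"delta_pos":[0,0,0],"yaw":0},{"delta_pos":[0,0,0],"yaw":0},{"delta_pos":[0,0,0],"yaw":0},{"delta_pos":[0,0,0],"yaw":0},{"delta_pos":[0,0,0],"yaw":0},{"delta_pos":[0,0,0],"yaw":0}]' 1 15 >/dev/null; python3 o.py
python3 -m inch '[{"delta_pos":[0,0,-20],"yaw":0},{"delta_pos":[0,0,-55],"yaw":0},{"delta_pos":[0,0,-90],"yaw":0},{"delta_pos":[0,0,-125],"yaw":0},{"delta_pos":[0,0,-160],"yaw":0},{"delta_pos":[0,0,-190],"yaw":0},{"delta_pos":[0,0,-215],"yaw":0},{"delta_pos":[0,0,-215],"yaw":0}]' >/dev/null; python3 o.py
```

```text
[0.6342 0.2873 0.0031] [-0.74  0.05  0.1 ] [ 0.089 -0.038 -0.018] 0.501
[0.6349 0.2876 0.0047] [-0.49 -0.34 -0.23] [ 0.127 -0.074 -0.006] 0.315
[0.6362 0.288  0.2261] [-0.    0.03  0.24] [ 0.094 -0.101  0.014] 0.321
```

```bash

python3 -m inch '[{"delta_pos":[-30,-5,0],"yaw":0},{"delta_pos":[-65,-11,0],"yaw":0},{"delta_pos":[-100,-18,0],"yaw":0},{"delta_pos":[-135,-24,0],"yaw":0},{"delta_pos":[-160,-28,0],"yaw":0},{"delta_pos":[-167,-30,20],"yaw":0},{"delta_pos":[-167,-30,50],"yaw":0},{"delta_pos":[-167,-30,75],"yaw":0}]' >/dev/null; python3 o.py
python3 -m inch '[{"delta_pos":[0,0,8],"yaw":0},{"delta_pos":[0,0,8],"yaw":0}]' >/dev/null; python3 o.py
python3 -m inch '[{"delta_pos":[0,0,0],"yaw":0},{"delta_pos":[0,0,0],"yaw":0},{"delta_pos":[0,0,0],"yaw":0},{"delta_pos":[0,0,0],"yaw":0}]' 0.55 >/dev/null; python3 o.py
python3 -m inch '[{"delta_pos":[0,0,-35],"yaw":0},{"delta_pos":[0,0,-75],"yaw":0},{"delta_pos":[0,0,-115],"yaw":0},{"delta_pos":[0,0,-155],"yaw":0},{"delta_pos":[0,0,-175],"yaw":0},{"delta_pos":[0,0,-175],"yaw":0}]' 0 >/dev/null; python3 o.py
python3 - <<'E'
from h import *
snap('scene','s20');brown('s20',.13,box=(240,150,380,260));brown('s20',.014,box=(150,220,480,290))
snap('side','d20');brown('d20',.014,box=(250,170,480,280))
E
```

```text
[0.6339 0.1169 0.1427] [ 0.1  -0.39 -1.4 ] [ 0.132 -0.112  0.067] 0.318
[0.6332 0.1179 0.1342] [-0.04  0.06  0.6 ] [ 0.089 -0.02   0.044] 0.315
[0.6348 0.118  0.1379] [0.52 0.33 0.11] [ 0.111 -0.024  0.038] 0.446
[0.6352 0.118  0.318 ] [ 0.4  -0.84 -0.01] [ 0.125 -0.073 -0.007] 0.88
s20 [312. 202.] 161 ([0.5238, 0.0688], 'len', np.float64(0.065), 'ang', np.float64(61.9))
s20 [302. 212.] 45 ([0.5709, 0.0471], 'len', np.float64(0.025), 'ang', np.float64(143.3))
s20 [329. 229.] 148 ([0.6319, 0.1183], 'len', np.float64(0.071), 'ang', np.float64(9.0))
s20 [303. 240.] 200 ([0.6805, 0.0613], 'len', np.float64(0.057), 'ang', np.float64(85.1))
s20 [329. 229.] 148 ([0.4892, 0.1177], 'len', np.float64(0.084), 'ang', np.float64(9.0))
s20 [303. 240.] 200 ([0.5466, 0.0504], 'len', np.float64(0.068), 'ang', np.float64(85.1))
s20 [182. 248.] 52 ([0.6204, -0.275], 'len', np.float64(0.052), 'ang', np.float64(14.5))
s20 [174. 269.] 132 ([0.698, -0.2677], 'len', np.float64(0.066), 'ang', np.float64(-58.1))
s20 [454. 277.] 319 ([0.6376, 0.4318], 'len', np.float64(0.053), 'ang', np.float64(69.7))
d20 [256. 206.] 109 ([0.6768, -0.143], 'len', np.float64(0.092), 'ang', np.float64(85.2))
d20 [308. 249.] 91 ([0.43, 0.0013], 'len', np.float64(0.056), 'ang', np.float64(178.4))
```

```bash

python3 -m inch '[{"delta_pos":[-9,-28,0],"yaw":3},{"delta_pos":[-18,-60,0],"yaw":6},{"delta_pos":[-28,-95,0],"yaw":10},{"delta_pos":[-39,-130,0],"yaw":10},{"delta_pos":[-50,-165,0],"yaw":10},{"delta_pos":[-61,-200,0],"yaw":10},{"delta_pos":[-70,-223,20],"yaw":10},{"delta_pos":[-70,-223,50],"yaw":10}]' 0 >/dev/null
python3 -m inch '[{"delta_pos":[0,0,30],"yaw":0},{"delta_pos":[0,0,60],"yaw":0},{"delta_pos":[0,0,90],"yaw":0},{"delta_pos":[0,0,100],"yaw":0},{"delta_pos":[0,0,100],"yaw":0}]' >/dev/null; python3 o.py
python3 - <<'E'
from h import *
snap('wrist','w21');brown('w21',.014,thr=170);q=manip.observe()['tool_rot'];print(np.degrees(2*np.arctan2(q[1],q[0])))
E
```

```text
[0.4246 0.0108 0.1582] [ 0.42 -0.32 -0.27] [ 0.073 -0.079  0.004] 0.998
w21 [281. 211.] 431 ([0.4388, 0.011], 'len', np.float64(0.037), 'ang', np.float64(-0.5))
89.99748542623914
```

```bash

python3 -m inch '[{"delta_pos":[0,3,35],"yaw":0},{"delta_pos":[0,3,70],"yaw":0},{"delta_pos":[0,3,105],"yaw":0},{"delta_pos":[0,3,140],"yaw":0},{"delta_pos":[0,3,152],"yaw":0},{"delta_pos":[0,3,152],"yaw":0},{"delta_pos":[0,3,152],"yaw":0}]' 0.4 >/dev/null; python3 o.py
python3 -m inch '[{"delta_pos":[0,0,0],"yaw":0},{"delta_pos":[0,0,0],"yaw":0},{"delta_pos":[0,0,0],"yaw":0},{"delta_pos":[0,0,0],"yaw":0},{"delta_pos":[0,0,0],"yaw":0},{"delta_pos":[0,0,0],"yaw":0},{"delta_pos":[0,0,0],"yaw":0},{"delta_pos":[0,0,0],"yaw":0}]' 1 15 >/dev/null; python3 o.py
python3 -m inch '[{"delta_pos":[0,0,-20],"yaw":0},{"delta_pos":[0,0,-55],"yaw":0},{"delta_pos":[0,0,-90],"yaw":0},{"delta_pos":[0,0,-125],"yaw":0},{"delta_pos":[0,0,-160],"yaw":0},{"delta_pos":[0,0,-200],"yaw":0},{"delta_pos":[0,0,-230],"yaw":0},{"delta_pos":[0,0,-230],"yaw":0}]' >/dev/null; python3 o.py
```

```text
[0.4303 0.0101 0.0102] [-0.19 -0.39  0.99] [ 0.051 -0.026  0.051] 0.599
[0.4303 0.0101 0.0104] [-1.4  -0.17  7.06] [ 0.067  0.165 -0.033] 0.316
[0.4317 0.0099 0.2453] [ 0.52 -0.61 -0.91] [ 0.129 -0.121 -0.013] 0.316
```

```bash

python3 -m inch '[{"delta_pos":[0,30,0],"yaw":0},{"delta_pos":[1,65,0],"yaw":0},{"delta_pos":[2,100,0],"yaw":0},{"delta_pos":[3,135,0],"yaw":0},{"delta_pos":[4,170,0],"yaw":0},{"delta_pos":[4,190,0],"yaw":0},{"delta_pos":[4,190,30],"yaw":0},{"delta_pos":[4,190,65],"yaw":0}]' >/dev/null; python3 o.py
python3 -m inch '[{"delta_pos":[0,0,25],"yaw":0},{"delta_pos":[0,0,40],"yaw":0},{"delta_pos":[0,0,40],"yaw":0}]' >/dev/null; python3 o.py
python3 -m inch '[{"delta_pos":[0,0,0],"yaw":0},{"delta_pos":[0,0,0],"yaw":0},{"delta_pos":[0,0,0],"yaw":0},{"delta_pos":[0,0,0],"yaw":0}]' 0.55 >/dev/null; python3 o.py
python3 -m inch '[{"delta_pos":[0,0,-35],"yaw":0},{"delta_pos":[0,0,-75],"yaw":0},{"delta_pos":[0,0,-115],"yaw":0},{"delta_pos":[0,0,-155],"yaw":0},{"delta_pos":[0,0,-175],"yaw":0},{"delta_pos":[0,0,-175],"yaw":0}]' 0 >/dev/null; python3 o.py
python3 - <<'E'
from h import *
snap('scene','s22');brown('s22',.13,box=(240,150,380,260));brown('s22',.014,box=(150,220,240,290))
snap('side','d22');brown('d22',.014,box=(250,170,480,280))
E
```

```text
[0.6213 0.0141 0.1744] [ 0.86 -0.04 -1.13] [ 0.105 -0.045 -0.002] 0.315
[0.6179 0.0145 0.1303] [ 1.01 -0.58 -0.46] [ 0.13  -0.03   0.009] 0.316
[0.6203 0.0142 0.1359] [ 0.02  0.04 -0.29] [ 0.122 -0.114 -0.026] 0.447
[0.6208 0.0141 0.3159] [-0.41 -0.4   0.01] [ 0.099 -0.056  0.007] 0.882
s22 [312. 202.] 167 ([0.5245, 0.0687], 'len', np.float64(0.065), 'ang', np.float64(61.0))
s22 [302. 212.] 46 ([0.5733, 0.0477], 'len', np.float64(0.019), 'ang', np.float64(-72.0))
s22 [318. 215.] 40 ([0.5798, 0.0856], 'len', np.float64(0.029), 'ang', np.float64(-20.2))
s22 [288. 222.] 141 ([0.6154, 0.0148], 'len', np.float64(0.072), 'ang', np.float64(0.9))
s22 [329. 229.] 150 ([0.6339, 0.1183], 'len', np.float64(0.069), 'ang', np.float64(8.4))
s22 [303. 240.] 205 ([0.6803, 0.0611], 'len', np.float64(0.058), 'ang', np.float64(85.3))
s22 [181. 248.] 50 ([0.6198, -0.276], 'len', np.float64(0.051), 'ang', np.float64(12.4))
s22 [174. 269.] 131 ([0.6979, -0.2677], 'len', np.float64(0.066), 'ang', np.float64(-58.3))
d22 [289. 191.] 40 ([0.6298, -0.2855], 'len', np.float64(0.043), 'ang', np.float64(-176.7))
d22 [255. 204.] 182 ([0.6881, -0.1488], 'len', np.float64(0.128), 'ang', np.float64(118.8))
```

```bash

python3 -m inch '[{"delta_pos":[-30,1,0],"yaw":0},{"delta_pos":[-65,3,0],"yaw":0},{"delta_pos":[-100,5,0],"yaw":0},{"delta_pos":[-135,7,0],"yaw":0},{"delta_pos":[-170,9,0],"yaw":0},{"delta_pos":[-205,10,0],"yaw":-3},{"delta_pos":[-240,11,0],"yaw":-5},{"delta_pos":[-260,12,0],"yaw":-5}]' 0 >/dev/null
python3 -m inch '[{"delta_pos":[0,0,30],"yaw":0},{"delta_pos":[0,0,65],"yaw":0},{"delta_pos":[0,0,100],"yaw":0},{"delta_pos":[0,0,100],"yaw":0},{"delta_pos":[0,0,100],"yaw":0}]' >/dev/null; python3 o.py
python3 - <<'E'
from h import *
snap('wrist','w23');brown('w23',.014,thr=170);q=manip.observe()['tool_rot'];print(np.degrees(2*np.arctan2(q[1],q[0])))
for f in('w2',): brown(f,.014,thr=170)
print('handle',[at('w2',(398,168),z).round(3).tolist() for z in(.03,.05,.07)],'jar edge',[at('w2',(515,67),z).round(3).tolist() for z in(.1,.115)])
E
```

```text
[ 0.6311 -0.2454  0.2078] [-0.09  0.48  1.  ] [ 0.062 -0.049 -0.017] 0.999
w23 [275. 368.] 1546 ([0.8671, -0.2367], 'len', np.float64(0.113), 'ang', np.float64(103.5))
95.00494376871607
w2 [541.  90.] 985 ([0.8372, -0.2484], 'len', np.float64(0.13), 'ang', np.float64(-56.5))
w2 [385. 108.] 220 ([0.6271, -0.272], 'len', np.float64(0.047), 'ang', np.float64(-170.6))
handle [[0.643, -0.347, 0.03], [0.636, -0.344, 0.05], [0.629, -0.341, 0.07]] jar edge [[0.734, -0.231, 0.1], [0.723, -0.234, 0.115]]
```

```bash
python3 - <<'E'
from h import *
uv=proj('w23',[[.631,-.271,.014],[.6016,-.2763,.014],[.6617,-.2656,.014]]);print(uv.round(0).tolist())
im=cv2.imread('pics/w23_raw.png');u,v=uv[0].astype(int)
g=cv2.cvtColor(im,cv2.COLOR_BGR2GRAY)
print(im[v,u-40:u+44:6].tolist())
print(g[v-72:v+80:8,u-60:u+64:6])
E
```

```text
[[257.0, 184.0], [254.0, 155.0], [260.0, 212.0]]
[[139, 147, 153], [143, 151, 157], [141, 150, 155], [138, 146, 153], [136, 145, 152], [64, 76, 90], [63, 73, 91], [60, 71, 86], [67, 77, 87], [149, 158, 163], [177, 187, 193], [172, 182, 189], [170, 180, 187], [169, 179, 186]]
[[201 198 201 200 197 200 199 198 199 196 199 197 200 199 194 173 148 147
  147 151 146]
 [197 198 197 200 198 196 198 198 198 197 198 197 197 199 181 148 149 150
  146 148 149]
 [200 198 197 200 197 200 197 194 199 197 198 198 198 174 151 151 148 147
  150 149 148]
 [197 202 199 198 194 197 198 197 196 197 196 195 179 149 147 147 147 150
  150 148 151]
 [200 197 198 200 198 198 198 196 198 196 199 185 148 149 150 149 145 146
  149 148 151]
 [198 197 198 198 197 197 196 201 199 196 191 145 149 146 157 151 151 145
  149 149 151]
 [197 198 199 198 193 197 197 196 189  93  84 123 147 170 198 197 191 151
  151 147 150]
 [198 198 194 198 199 197 197 197 150  84  84  79 152 196 187 188 185 185
  171 143 149]
 [199 196 199 196 197 198 182 151 105  80  78  75 180 195 181 181 185 178
  184 183 151]
 [139 136 154 152 149 1
[... 167 characters left out ...]
6 149 149 149 148 146 147  75  79  72 138 147 131 127 125 129
  128 128 150]
 [151 149 149 147 152 149 150 148 151 135  82  75 141 149 128 124 132 130
  148 186 151]
 [151 148 150 150 148 151 148 149 147 146 147 147 142 143 128 129 127 128
  130 128 131]
 [150 149 150 150 151 150 150 148 148 143 149 145 148 146 128 126 129 127
  127 125 147]
 [150 149 151 151 147 150 151 154 150 147 148 149 148 147 144 150 144 149
  150 152 150]
 [152 148 153 151 156 162 149 146 149 149 148 146 147 147 146 147 149 147
  149 147 151]
 [197 198 199 200 199 197 198 160 150 151 147 149 151 148 151 143 145 148
  147 146 147]
 [197 200 199 195 198 196 196 199 196 163 147 147 150 150 145 145 152 146
  146 151 150]]
```

```bash

python3 -m inch '[{"delta_pos":[2,1,35],"yaw":0},{"delta_pos":[2,1,70],"yaw":0},{"delta_pos":[2,1,105],"yaw":0},{"delta_pos":[2,1,140],"yaw":0},{"delta_pos":[2,1,170],"yaw":0},{"delta_pos":[2,1,188],"yaw":0},{"delta_pos":[2,1,194],"yaw":0},{"delta_pos":[2,1,194],"yaw":0}]' 0 >/dev/null; python3 o.py
python3 -m inch '[{"delta_pos":[0,0,0],"yaw":0},{"delta_pos":[0,0,0],"yaw":0},{"delta_pos":[0,0,0],"yaw":0},{"delta_pos":[0,0,0],"yaw":0},{"delta_pos":[0,0,0],"yaw":0},{"delta_pos":[0,0,0],"yaw":0},{"delta_pos":[0,0,0],"yaw":0},{"delta_pos":[0,0,0],"yaw":0}]' 1 15 >/dev/null
python3 -m inch '[{"delta_pos":[0,0,0],"yaw":0},{"delta_pos":[0,0,0],"yaw":0},{"delta_pos":[0,0,0],"yaw":0},{"delta_pos":[0,0,0],"yaw":0}]' 1 15 >/dev/null; python3 o.py
```

```text
[ 0.6333 -0.244   0.0163] [-0.4  -0.93  0.4 ] [ 0.1   -0.047  0.044] 0.999
[ 0.6326 -0.2437  0.0156] [ 0.73 -0.74 -0.78] [ 0.073 -0.049 -0.01 ] 0.311
```

Gripped, but at the tips (TCP 15.6 mm). I'll open a little, go 7 mm lower and re-close as before.

```bash

python3 -m inch '[{"delta_pos":[0,0,0],"yaw":0},{"delta_pos":[0,0,0],"yaw":0},{"delta_pos":[0,0,0],"yaw":0},{"delta_pos":[0,0,5],"yaw":0},{"delta_pos":[0,0,8],"yaw":0},{"delta_pos":[0,0,8],"yaw":0}]' 0.5 >/dev/null; python3 o.py
python3 -m inch '[{"delta_pos":[0,0,0],"yaw":0},{"delta_pos":[0,0,0],"yaw":0},{"delta_pos":[0,0,0],"yaw":0},{"delta_pos":[0,0,0],"yaw":0},{"delta_pos":[0,0,0],"yaw":0},{"delta_pos":[0,0,0],"yaw":0}]' 1 15 >/dev/null; python3 o.py
python3 -m inch '[{"delta_pos":[0,0,-20],"yaw":0},{"delta_pos":[0,0,-55],"yaw":0},{"delta_pos":[0,0,-90],"yaw":0},{"delta_pos":[0,0,-125],"yaw":0},{"delta_pos":[0,0,-160],"yaw":0},{"delta_pos":[0,0,-200],"yaw":0},{"delta_pos":[0,0,-235],"yaw":0},{"delta_pos":[0,0,-240],"yaw":0}]' >/dev/null; python3 o.py
python3 - <<'E'
from h import *
snap('side','d24');brown('d24',.014,box=(200,100,480,280))
snap('scene','s24');brown('s24',.13,box=(240,150,380,260))
E
```

```text
[ 0.6322 -0.2434  0.0065] [-0.28 -0.35 -0.2 ] [ 0.11  -0.004  0.014] 0.5
[ 0.6327 -0.2437  0.0077] [ 0.06 -0.29  0.21] [ 0.098 -0.081 -0.056] 0.32
[ 0.6339 -0.2443  0.2553] [ 0.62 -0.1   1.26] [ 0.059 -0.078  0.065] 0.315
d24 [416. 119.] 1288 ([0.4092, -1.4535], 'len', np.float64(1.046), 'ang', np.float64(103.8))
d24 [335. 136.] 289 ([0.7066, -0.9226], 'len', np.float64(0.193), 'ang', np.float64(14.8))
d24 [332. 155.] 537 ([0.6211, -0.6853], 'len', np.float64(0.208), 'ang', np.float64(-164.6))
d24 [229. 168.] 603 ([0.9173, -0.3533], 'len', np.float64(0.225), 'ang', np.float64(63.0))
d24 [218. 199.] 110 ([0.8128, -0.1133], 'len', np.float64(0.074), 'ang', np.float64(86.6))
d24 [253. 204.] 298 ([0.6913, -0.1435], 'len', np.float64(0.079), 'ang', np.float64(-161.0))
d24 [221. 212.] 129 ([0.7556, -0.0476], 'len', np.float64(0.069), 'ang', np.float64(-166.1))
s24 [312. 202.] 166 ([0.524, 0.0687], 'len', np.float64(0.066), 'ang', np.float64(60.1))
s24 [303. 212.] 47 ([0.5707, 0.0483], 'len', np.float64(0.027), 'ang', np.float64(-33.9))
s24 [317. 214.] 43 ([0.5768, 0.0847], 'len', np.float64(0.024), 'ang', np.float64(45.0))
s24 [287. 222.] 137 ([0.6158, 0.0147], 'len', np.float64(0.072), 'ang', np.float64(0.8))
s24 [329. 230.] 144 ([0.6338, 0.1185], 'len', np.float64(0.068), 'ang', np.float64(9.8))
s24 [303. 240.] 198 ([0.6804, 0.0603], 'len', np.float64(0.055), 'ang', np.float64(85.3))
```

```bash

python3 -m inch '[{"delta_pos":[30,2,0],"yaw":2},{"delta_pos":[65,5,0],"yaw":5},{"delta_pos":[100,8,0],"yaw":8},{"delta_pos":[135,10,0],"yaw":12},{"delta_pos":[170,13,0],"yaw":12},{"delta_pos":[205,16,0],"yaw":12},{"delta_pos":[240,18,0],"yaw":12},{"delta_pos":[265,20,0],"yaw":12}]' >/dev/null
python3 -m inch '[{"delta_pos":[18,3,0],"yaw":0},{"delta_pos":[18,3,30],"yaw":0},{"delta_pos":[18,3,60],"yaw":0},{"delta_pos":[18,3,75],"yaw":0},{"delta_pos":[18,3,75],"yaw":0}]' >/dev/null; python3 o.py
```

```text
[0.6336 0.04   0.171 ] [0.78 0.16 0.22] [ 0.065 -0.137  0.038] 0.317
```

```bash

python3 -m inch '[{"delta_pos":[0,0,-6],"yaw":0},{"delta_pos":[0,0,-6],"yaw":0}]' >/dev/null; python3 o.py
python3 -m inch '[{"delta_pos":[0,0,0],"yaw":0},{"delta_pos":[0,0,0],"yaw":0},{"delta_pos":[0,0,0],"yaw":0},{"delta_pos":[0,0,0],"yaw":0}]' 0.5 >/dev/null; python3 o.py
python3 -m inch '[{"delta_pos":[0,0,-35],"yaw":0},{"delta_pos":[0,-10,-75],"yaw":0},{"delta_pos":[0,-40,-110],"yaw":0},{"delta_pos":[0,-75,-130],"yaw":0},{"delta_pos":[0,-100,-130],"yaw":0},{"delta_pos":[0,-100,-130],"yaw":0}]' 0.5 >/dev/null; python3 o.py
python3 - <<'E'
from h import *
snap('scene','s25');snap('wrist','w25');brown('s25',.13,box=(150,120,560,300))
K=cv2.imread('pics/w25_raw.png')
print(proj('w25',[[.627,.067,.158],[.517,.067,.158],[.576,.0675,.13],[.548,.07,.15],[.6158,.0147,.13],[.63,.04,.13],[.634,.118,.13],[.68,.06,.13],[.5336,-.0638,.1692]]).round(0).tolist())
h=cv2.cvtColor(K,cv2.COLOR_BGR2HSV);m=((h[...,2]<115)&(h[...,1]>50)).astype(np.uint8);n,l,s,ce=cv2.connectedComponentsWithStats(m)
print([(ce[i].round(0).tolist(),s[i,2:].tolist()) for i in range(1,n) if s[i,4]>60])
E
```

```text
[0.6344 0.0396 0.178 ] [ 0.93 -0.03  0.92] [ 0.107 -0.096 -0.026] 0.316
[0.6346 0.0395 0.1783] [ 1.   -0.26 -0.21] [ 0.098 -0.002 -0.027] 0.501
[0.5324 0.0526 0.3109] [ 1.22  0.08 -0.57] [ 0.099 -0.002 -0.052] 0.503
s25 [312. 202.] 159 ([0.525, 0.0691], 'len', np.float64(0.065), 'ang', np.float64(64.7))
s25 [297. 229.] 563 ([0.6435, 0.0427], 'len', np.float64(0.139), 'ang', np.float64(27.8))
s25 [330. 229.] 146 ([0.6338, 0.1186], 'len', np.float64(0.069), 'ang', np.float64(8.9))
s25 [174. 269.] 133 ([0.8091, -0.2083], 'len', np.float64(0.056), 'ang', np.float64(-59.5))
s25 [454. 277.] 319 ([0.7575, 0.3843], 'len', np.float64(0.045), 'ang', np.float64(70.1))
s25 [377. 292.] 153 ([0.8197, 0.2222], 'len', np.float64(0.057), 'ang', np.float64(77.1))
s25 [448. 294.] 57 ([0.8081, 0.3639], 'len', np.float64(0.039), 'ang', np.float64(67.9))
[[307.0, 281.0], [295.0, 174.0], [301.0, 225.0], [302.0, 204.0], [257.0, 265.0], [281.0, 274.0], [352.0, 269.0], [304.0, 311.0], [157.0, 211.0]]
[([300.0, 214.0], [59, 48, 2042]), ([521.0, 226.0], [16, 25, 75]), ([540.0, 237.0], [22, 30, 165]), ([255.0, 262.0], [24, 50, 725]), ([282.0, 272.0], [22, 50, 655]), ([158.0, 316.0], [28, 68, 873]), ([406.0, 317.0], [30, 68, 881]), ([376.0, 367.0], [385, 20, 2881])]
```

All six cones are in the bowl: three from the tray plus A, B and C. None is left on the bench. Now the lever: fingers shut, positioned on the robot side of the ball.

```bash

python3 -m inch '[{"delta_pos":[-30,-8,0],"yaw":0},{"delta_pos":[-65,-17,0],"yaw":0},{"delta_pos":[-100,-26,0],"yaw":0},{"delta_pos":[-115,-30,0],"yaw":0},{"delta_pos":[-115,-30,0],"yaw":0},{"delta_pos":[-115,-30,0],"yaw":0},{"delta_pos":[-115,-30,0],"yaw":0},{"delta_pos":[-115,-30,0],"yaw":0}]' 1 15 >/dev/null
python3 -m inch '[{"delta_pos":[0,0,30],"yaw":0},{"delta_pos":[0,0,65],"yaw":0},{"delta_pos":[0,0,100],"yaw":0},{"delta_pos":[0,0,135],"yaw":0},{"delta_pos":[0,0,158],"yaw":0},{"delta_pos":[0,0,158],"yaw":0},{"delta_pos":[0,0,158],"yaw":0}]' >/dev/null; python3 o.py
```

```text
[ 0.4919 -0.0581  0.1506] [-0.53 -0.18  0.29] [ 0.09  -0.102  0.012] -0.003
```

```bash

python3 -m inch '[{"delta_pos":[0,10,0],"yaw":0},{"delta_pos":[0,20,0],"yaw":0},{"delta_pos":[0,30,0],"yaw":0},{"delta_pos":[0,40,0],"yaw":0},{"delta_pos":[0,50,0],"yaw":0},{"delta_pos":[0,60,0],"yaw":0},{"delta_pos":[0,70,0],"yaw":0},{"delta_pos":[0,78,0],"yaw":0}]' >/dev/null; python3 o.py
python3 -m inch '[{"delta_pos":[0,3,0],"yaw":0},{"delta_pos":[0,6,0],"yaw":0},{"delta_pos":[0,6,0],"yaw":0}]' >/dev/null; python3 o.py
python3 - <<'E'
from h import *
snap('scene','s26');snap('side','d26')
for f in('s26','d26'):
    print(f,proj(f,[[.5336,-.0638,.1692],[.597,-.0716,.1692]]).round(0).tolist())
E
```

```text
[ 0.5706 -0.0682  0.153 ] [-1.75  0.64 -0.99] [0.112 0.186 0.036] 0.006
[ 0.5756 -0.0689  0.1517] [-0.99  0.14  0.31] [ 0.158 -0.047 -0.037] 0.005
s26 [[261.0, 188.0], [254.0, 202.0]]
d26 [[287.0, 181.0], [269.0, 175.0]]
```

```bash

python3 -m inch '[{"delta_pos":[0,2,0],"yaw":0},{"delta_pos":[0,4,0],"yaw":0},{"delta_pos":[0,4,0],"yaw":0}]' >/dev/null; python3 o.py
python3 -m inch '[{"delta_pos":[0,1,0],"yaw":0},{"delta_pos":[0,2,0],"yaw":0},{"delta_pos":[0,2,0],"yaw":0}]' >/dev/null; python3 o.py
python3 -m inch '[{"delta_pos":[0,1,0],"yaw":0},{"delta_pos":[0,2,0],"yaw":0},{"delta_pos":[0,2,0],"yaw":0}]' >/dev/null; python3 o.py
```

```text
[ 0.5776 -0.0693  0.1505] [-9.53  0.89  4.63] [ 0.2    1.504 -0.033] 0.003
[ 0.5782 -0.0694  0.1504] [-17.8    1.61   7.62] [ 0.252  2.866 -0.027] 0.004
[ 0.5786 -0.0694  0.1502] [-26.67   1.78  12.07] [ 0.353  4.346 -0.036] 0.009
```

Hard stop reached: the force climbed to 27 N with no more travel. I'll back off, rise, and do the last checks.

```bash

python3 -m inch '[{"delta_pos":[0,-10,0],"yaw":0},{"delta_pos":[0,-30,0],"yaw":0},{"delta_pos":[0,-60,0],"yaw":0},{"delta_pos":[0,-75,-20],"yaw":0},{"delta_pos":[0,-75,-55],"yaw":0},{"delta_pos":[0,-75,-95],"yaw":0},{"delta_pos":[0,-75,-130],"yaw":0},{"delta_pos":[0,-75,-150],"yaw":0}]' >/dev/null
python3 -m inch '[{"delta_pos":[0,0,0],"yaw":0},{"delta_pos":[0,0,0],"yaw":0},{"delta_pos":[0,0,0],"yaw":0}]'
python3 - <<'E'
from h import *
for n,f in(('scene','s27'),('side','d27'),('wrist','w27')): snap(n,f)
brown('s27',.13,box=(240,150,400,310));brown('d27',.014,box=(250,160,340,280))
def dark(f,box):
    g=cv2.cvtColor(cv2.imread(f'pics/{f}_raw.png'),cv2.COLOR_BGR2GRAY)[box[1]:box[3],box[0]:box[2]];m=(g<50).astype(np.uint8);n,l,s,ce=cv2.connectedComponentsWithStats(m)
    return [((ce[i]+box[:2]).round(0).tolist(),int(s[i,4])) for i in range(1,n) if s[i,4]>15]
print('scene ball',dark('s27',(235,175,275,235)),'was',dark('s22',(235,175,275,235)),'pred on',proj('s27',[[.599,-.072,.169]]).round(0))
print('side ball',dark('d27',(255,160,300,205)),'pred on',proj('d27',[[.599,-.072,.169]]).round(0))
# changes since the start at bystanders, tray
a,b=[cv2.cvtColor(cv2.imread(f'pics/{f}_raw.png'),cv2.COLOR_BGR2GRAY).astype(int) for f in('scene0','s27')]
for nm,X,r in(('jar1',(.765,-.232,.06),14),('jar2',(.775,.237,.06),14),('amber',(.66,.42,.05),12),('mug',(.638,-.406,.045),14),('dish',(.319,.202,.01),9),('brush',(.33,-.17,.01),8)):
    u,v=proj('s27',X)[0].astype(int);print(nm,np.abs(a-b)[v-r:v+r,u-r:u+r].mean().round(1))
E
```

```text
t: 54.75
position: [0.5082, -0.0607, 0.2994]
tool_rot: [0.749, 0.663, -0.0, -0.001]
contact_force: [-0.0, 0.4, -0.6]
gripper_width: 0.01
s27 [312. 202.] 170 ([0.5245, 0.0687], 'len', np.float64(0.065), 'ang', np.float64(61.4))
s27 [297. 229.] 559 ([0.6419, 0.0422], 'len', np.float64(0.138), 'ang', np.float64(27.2))
s27 [329. 230.] 145 ([0.6324, 0.1183], 'len', np.float64(0.066), 'ang', np.float64(9.2))
s27 [377. 292.] 152 ([0.8198, 0.2222], 'len', np.float64(0.057), 'ang', np.float64(77.1))
d27 [256. 204.] 196 ([0.6848, -0.1441], 'len', np.float64(0.111), 'ang', np.float64(102.7))
scene ball [([255.0, 213.0], 363)] was [([256.0, 192.0], 123), ([258.0, 215.0], 30), ([255.0, 226.0], 108)] pred on [[253. 202.]]
side ball [([268.0, 175.0], 46), ([279.0, 195.0], 29), ([260.0, 202.0], 56)] pred on [[268. 175.]]
jar1 1.8
jar2 1.4
amber 1.4
mug 10.0
dish 1.8
brush 1.3
```

```bash
python3 - <<'E'
from h import *
for A,B,X in(('scene0','s27',(.638,-.406,.07)),('side0','d27',(.638,-.406,.07))):
    a,b=[cv2.imread(f'pics/{f}_raw.png') for f in(A,B)];u,v=proj(B,X)[0].astype(int)
    t=a[v-12:v+14,u-14:u+16];r=cv2.matchTemplate(b[v-32:v+34,u-34:u+36],t,cv2.TM_CCOEFF_NORMED);_,m,_,l=cv2.minMaxLoc(r);print(A,m,np.array(l)-20)
E
python3 -c "
from plant import manip
print(manip.job_done(), manip.observe()['t'])"
```

```text
scene0 0.8313864469528198 [-1  0]
side0 0.7489638924598694 [0 3]
the job is handed in; nothing more can be done
the job is handed in; nothing more can be done
```

The job is handed in at about 55 s on the robot's clock, well under the 210 s limit. By my measurements every step is done, with three checks less certain than the rest (listed last).

- **Bowl:** it is seated on both pegs. The tool height at contact was 0.1363 m, against 0.1362 m for fully home.
- **Tray cones:** the tool cannot tilt, so I gripped the tray plate by its side edges and loosened the grip over the bowl. The tray swung down and emptied. One of its three cones stayed balanced on the near rim, so I picked it up and set it inside.
- **Stray cones:** there were three on the bench, and all went into the bowl. The last camera counts show all six inside and none left outside.
- **Tray:** it is empty and flat on the pan. An edge fit in the picture puts it about 2 mm from the pan centre and parallel to it.
- **Lever:** I pushed it last, to its stop, where the force rose to 27 N with no further travel. The side camera shows the ball where it should be for fully over.

**Less certain:**
- One cone leans on the bowl's near wall on top of another. Its centre is about 8 mm below the rim and it did not move in the last pictures.
- The mug check was less clean than the others. Its surroundings in the picture changed (the bowl beside it is gone), and template matches gave scores of 0.83 and 0.75 with offsets of 0–1 and 3 pixels. The arm felt no contact near it. The jars, bottle, brush and dish show no change.
- The scene camera merged the lever ball with dark parts near it, so it could not confirm the lever position.

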